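# Book the culture plates in and lock the tally

### The job

Put every petri dish that lies on the worktop flat into the steel tray, and press the lever of the tally counter right down and let it up once for each dish, so that the counter shows exactly the number of dishes. Then lock the count: take the key from its stand, push it fully home in the key cylinder on the counter, turn it clockwise as far as it goes, draw it out again and put it back upright, fully down, in its stand. Do not turn a dish over, and leave the timer, tape, marker and flask where they are.

Things in the scene. Friction and masses are not known exactly. Their poses are not given: they have to be found in the camera images.
- dish_1: Round clear petri dish with pale agar, 63 mm across, 15 mm high, its lid fixed on, lying flat on the worktop; origin at the centre of its underside. From two to four of these identical dishes are there; an absent one reads None.
- dish_2: Round clear petri dish with pale agar, 63 mm across, 15 mm high, its lid fixed on, lying flat on the worktop; origin at the centre of its underside. From two to four of these identical dishes are there; an absent one reads None.
- dish_3: Round clear petri dish with pale agar, 63 mm across, 15 mm high, its lid fixed on, lying flat on the worktop; origin at the centre of its underside. From two to four of these identical dishes are there; an absent one reads None.
- dish_4: Round clear petri dish with pale agar, 63 mm across, 15 mm high, its lid fixed on, lying flat on the worktop; origin at the centre of its underside. From two to four of these identical dishes are there; an absent one reads None.
- tray: Shallow open steel tray fixed to the worktop at the left: 180 mm along its x by 250 mm along its y, rim 12 mm high above the worktop and 5 mm thick, inner floor 5 mm above the worktop. Origin at the centre of its underside.
- counter: White keyed tally counter, fixed to the worktop: housing 110 x 110 mm (116 mm at its foot), top 66 mm above the worktop; origin at the centre of its underside, x towards its back, y to its left seen from the robot. In front (its -x side), left of its middle (y = +26 mm), the press lever; on top behind the lever a window with a white pointer and ticks (bezel up to 73 mm); on top to the right (x = +12, y = -26 mm) the upright key cylinder.
- lever (a joint): Sprung press lever of the counter, hinged on a level axis: 0 = up at rest, 0.42 rad = fully down at its stop. Springs back up by itself. About 2 N at the pad starts it, 7 N holds it fully down. It counts one only if pressed right to the stop (past about 0.40) and let up again to rest (below about 0.03); an unfinished stroke adds no extra count.
- lever_pad (a point): Middle of the top of the lever's grey pad (30 x 28 mm), which is pushed straight down. 70 mm above the worktop at rest; the pad goes 27 mm down (to 43 mm) at the stop and stays within 3 mm of the same place seen from above. It moves with the lever.
- tally (a joint): Position of the white pointer in the window, in m: 0 = nothing counted; each full press of the lever moves it 0.012 (one tick) towards the back of the counter; it cannot be set back. Six counts at most; it may rest up to 0.0015 off its tick.
- lock (a joint): Angle of the key cylinder in rad: grows as it is turned clockwise seen from above, by the key. It starts somewhere from 0 to 0.15 and has a stop at 1.05 (locked). Turning takes about 0.03 N m; it stays where it is left, also when the key is drawn straight out, which can be done at any angle.
- lock_slot (a point): Centre of the key slot's mouth, on the top face of the steel key cylinder (34 mm across, standing 20 mm above the housing, face 86 mm above the worktop). The point turns with the cylinder: its x axis runs along the slot, its z axis points up. Slot 14.4 mm long, 7.4 mm wide, 20 mm deep.
- key: Loose key standing upright in its stand, 55 mm tall, 45 g. Origin at the middle of its lower tip, z up. From the tip up: steel bit 18 mm long, 12 mm wide along x and 5 mm thick along y (its last 3 mm only 9 x 3 mm); round collar 22 mm across from 18 to 23 mm; flat black bow from 23 to 55 mm, 28 mm wide along x and 8 mm thick along y. Either way round fits the slot. With the key fully home the collar lies on the cylinder's face. In the slot the key has about 0.2 rad of play.
- key_tip (a point): The middle of the lower tip of the key's bit (the key's origin).
- key_stand: Grey plastic block 56 x 46 x 26 mm fixed to the worktop, with a slot 15 x 8 mm, 20 mm deep in its top, in which the key stands with its collar on the block's top and its tip 8 mm above the worktop; the key's bow runs along the block's x. Origin at the centre of its underside.
- timer: White bench timer 66 x 66 x 18 mm, a bystander. Origin at the centre of its underside.
- tape: Roll of tape lying flat, 64 mm across, 18 mm high, a bystander. Origin at the centre of its underside.
- marker: Marker pen lying down, 140 mm long, 18 mm high, a bystander. Origin at the middle of its underside; the pen lies along its y.
- flask: Conical glass flask, 63 mm across its foot, 109 mm tall, a bystander. Origin at the centre of its underside.
Things that resemble listed ones, but are neither listed nor needed, are in the scene too. Leave any yellow look-alike of the dish_2 alone.

How it is judged:
On the way, in this order (a step that is already met when the one before it is completed fails the run):
1. every dish present lies flat in the tray, the tally shows exactly the number of dishes, and the lever is up (x of dish_1 in the frame of tray between -0.085 and 0.085 m and y of dish_1 in the frame of tray between -0.12 and 0.12 m and z of dish_1 in the frame of tray between 0 and 0.06 m and angle between each of dish_1, dish_2, dish_3, dish_4's own z axis and vertical below 0.12 rad and x of dish_2 in the frame of tray between -0.085 and 0.085 m and y of dish_2 in the frame of tray between -0.12 and 0.12 m and z of dish_2 in the frame of tray between 0 and 0.06 m and x of dish_3 in the frame of tray between -0.085 and 0.085 m and y of dish_3 in the frame of tray between -0.12 and 0.12 m and z of dish_3 in the frame of tray between 0 and 0.06 m and x of dish_4 in the frame of tray between -0.085 and 0.085 m and y of dish_4 in the frame of tray between -0.12 and 0.12 m and z of dish_4 in the frame of tray between 0 and 0.06 m and value of joint tally between 0.021 and 0.051 m and (value of joint tally below 0.027 m or height (world z) of any of dish_2, dish_3 above -1 m) and (value of joint tally below 0.027 m or height (world z) of any of dish_2, dish_4 above -1 m) and (value of joint tally below 0.027 m or height (world z) of any of dish_3, dish_4 above -1 m) and (value of joint tally below 0.039 m or height (world z) of dish_2 above -1 m) and (value of joint tally below 0.039 m or height (world z) of dish_3 above -1 m) and (value of joint tally below 0.039 m or height (world z) of dish_4 above -1 m) and (value of joint tally above 0.033 m or not (height (world z) of dish_2 above -1 m or value of joint tally above 9 m) or not (height (world z) of dish_3 above -1 m or value of joint tally above 9 m)) and (value of joint tally above 0.033 m or not (height (world z) of dish_2 above -1 m or value of joint tally above 9 m) or not (height (world z) of dish_4 above -1 m or value of joint tally above 9 m)) and (value of joint tally above 0.033 m or not (height (world z) of dish_3 above -1 m or value of joint tally above 9 m) or not (height (world z) of dish_4 above -1 m or value of joint tally above 9 m)) and (value of joint tally above 0.045 m or not (height (world z) of dish_2 above -1 m or value of joint tally above 9 m) or not (height (world z) of dish_3 above -1 m or value of joint tally above 9 m) or not (height (world z) of dish_4 above -1 m or value of joint tally above 9 m)) and value of joint lever below 0.08 rad), for 0.2 s.
2. the key is fully home in the key cylinder, not yet turned (horizontal distance between key_tip and lock_slot below 0.004 m and z of key_tip in the frame of lock_slot below -0.015 m and angle between key's own z axis and vertical below 0.15 rad and value of joint lock below 0.6 rad), for 0.1 s.
3. the key cylinder is turned clockwise to its stop, by the key (horizontal distance between key_tip and lock_slot below 0.004 m and z of key_tip in the frame of lock_slot below -0.015 m and angle between key's own z axis and vertical below 0.15 rad and value of joint lock above 0.92 rad), for 0.2 s.
At the end, for the whole second after the job is handed in: Every dish is in the tray (centre inside the rim, tilt under 0.12 rad, stacks allowed); the tally is at the tick of the number of dishes (12 mm each, within 3 mm); the lever is up; the cylinder is past 0.92 rad; the key stands upright in its stand, tip under 12 mm up and within 5 mm of the middle (all of step 1 and horizontal distance between key_tip and key_stand below 0.005 m and z of key_tip in the frame of key_stand below 0.012 m and angle between key's own z axis and vertical below 0.15 rad and value of joint lock above 0.92 rad); the robot touches nothing.
It fails at once if a dish is tipped on its edge or turned over (angle between any of dish_1, dish_2, dish_3, dish_4's own z axis and vertical above 1 rad).
It fails at once if the timer, tape, marker or flask is moved by more than 3 cm (distance of any of timer, tape, marker, flask from where it was at the start of the episode above 0.03 m).
Of dish_2, dish_3, dish_4 only 1 to 3 are there at a start; the rules pass over those that are not, and their reading is None.
At some moment in a run one of dish_1, dish_2, dish_3, dish_4 may be knocked a few centimetres aside while the robot is not near it.
It also fails if it takes over 210 s, if anything falls off the work surface, if the arm or the gripper's body presses on something with over 40 N, if the wrist force passes 120 N, or if a joint passes its speed limit or range.

### The arm

A 6-joint arm with a two-finger parallel gripper is mounted at the origin on a cart in front of the work surface, level with it; the furniture and walls round the work are solid. World frame = base frame: x ahead of the robot, y to its left, z up, the work surface at z = 0. Lengths are in m, angles in rad, forces in N, time in s.
With the tool pointing down it reaches from about 0.3 to 0.775 m from the base axis. Payload 14.6 kg.
Tool frame: the origin (TCP) lies at the very end of the fingers, on their centre line; the grasp point (between the pads) lies 19 mm behind it; z points along the fingers, y is the line along which they close (so a half turn about z gives the same grasp; the last joint's range is limited). The gripper opens to 94 mm and grips with 3 to 60 N. Pads are 16 mm wide; open, the fingers measure 119 mm over their backs; the gripper's body (75 mm by 177 mm) begins 78 mm behind the grasp point.
Start: joints at [-1.29, 0.3, 1.521, -0, 1.321, -0.067], TCP at [0.187, -0.517, 0.205] pointing down, gripper open.
Joint ranges: [-3.03, 3.03], [-0.79, 2.21], [0.23, 2.52], [-1.04, 4.18], [0, 3.07], [-2.55, 2.55]. Speed limits (rad/s): [2.22, 2.22, 2.57, 3.14, 3.14, 3.14].

### API

Orientations are given as [roll, pitch, yaw] about the fixed x, y, z axes, in that order (R = Rz(yaw) Ry(pitch) Rx(roll)).
In Python, from station import ctrl gives the robot as it stands.
- The arm moves only by the tool move_arm, never from a script. Its argument "targets" is a list of rows, each a list of 6 numbers: the shift along the tool's x, y, z in units of 1000 mm (1.0 is 1000 mm), then the turn, a rotation vector about the tool's x, y, z in units of 30 degrees (1.0 is 30 degrees). In form: [[tx, ty, tz, ax, ay, az], ...]. A call has exactly 5 rows; each row is the pose to reach, as a shift and turn from the pose commanded when the call began, along the tool's axes at that moment; what a row does not reach only later rows make up. A row lasts 1/12 s, in which the tool goes at most 41.7 mm and 7.16 degrees, less where a joint would pass 70% of its speed; a pose out of reach is approached as far as the arm can. A call with a number of a shift or a turn outside -1 to 1 is refused whole. A call with a gripper value outside its range is refused whole. "fingers" is the opening, from -1 (shut) to 1 (fully open), set as the call begins (left out, the last holds). The fingers move at their own pace and stop on an object; "grip_force" is the grip in N (left out, the last holds). Time passes only in rows, so rows that repeat a pose let the fingers close, or fill a call up. It gives the time, the measured TCP pose, the force and the opening at its end, in the units of the state.
- ctrl.get_obs(): the state, without advancing time (a new reading comes with each control period).
- ctrl.camera(name): name is "side" or "top"; returns the picture (384x512x3 uint8, red, green, blue); there is no depth.
- ctrl.camera_info(name): a dict with "fx", "fy", "cx", "cy" (pixels), "k1" (the pictures are not rectified: a ray, as slopes to the right and down, at radius r is drawn at 1 + k1 r^2 times it, then the intrinsics apply), "rvec" (rotation vector, rad) and "tvec" (3), from world to camera coordinates, as OpenCV has them. Camera axes: x right, y down, z forward; pixel columns grow to the right and rows downward; lengths in m; the calibration is good to about 2 mm. A picture is of the moment at which its call begins. camera_info takes no time and is no camera call.
- ctrl.hand_in(): hands the job in, once; it reports no verdict.
The state is a dict: "time_s": time; "qpos": joint angles; "joint_vel": joint speeds; "tau": joint torques, N m; "ee_pos": TCP position; "eef_rot": TCP orientation; "force": force on the tool from outside, world axes, zero at the start; "moment": the same for the moment, N m; "grip_width": finger opening in m.
Only numpy, scipy, OpenCV 4.12 (cv2) and the standard library are available. Lean on these libraries where they do the work, as an engineer would, in place of code of your own. Each camera call takes 0.05 s, during which the arm holds its last target. There are 200 camera calls.

## Working session

There is one attempt and no reset: what is moved stays moved. The work goes in short steps, Python scripts to look and compute and a tool call to move; the robot and the scene stay as the last step left them, time stands still between calls to the robot, and variables do not carry over. Pictures are saved under pics/ and viewed, on a budget of 14 in all, crops included, one or two more only if the job needs it, and the job is handed in when it is done.

Besides the shell and the picture viewer there is one more tool, called by a JSON object that holds its "api" and its "payload", one argument or row to a line. move_arm: Moves the arm, as the interface text tells. Shifts and turns lie within -1 to 1; 1 stands for 1000 mm of shift or 30 degrees of turn. Its arguments: {"type":"object","properties":{"targets":{"type":"array"},"fingers":{"type":"number"},"grip_force":{"type":"number"}},"required":["targets"]}

```bash
mkdir -p pics; ls; cat > h.py <<'E'
import numpy as np, cv2
from station import ctrl
from scipy.spatial.transform import Rotation as R
def snap(n,f):
    im=ctrl.camera(n); cv2.imwrite('pics/'+f,im[:,:,::-1]); return im
def cam(n):
    i=ctrl.camera_info(n); return i,R.from_rotvec(np.array(i['rvec']).ravel()).as_matrix(),np.array(i['tvec']).ravel()
def ray(n,u,v):
    i,M,t=cam(n); x=(u-i['cx'])/i['fx']; y=(v-i['cy'])/i['fy']; rd=np.hypot(x,y); r=rd
    for _ in range(30): r=rd/(1+i['k1']*r*r)
    s=r/rd if rd>0 else 1
    return -M.T@t, M.T@np.array([x*s,y*s,1])
def onz(n,u,v,z):
    o,d=ray(n,u,v); return o+d*(z-o[2])/d[2]
def proj(n,p):
    i,M,t=cam(n); c=M@np.array(p)+t; x,y=c[:2]/c[2]; k=1+i['k1']*(x*x+y*y)
    return np.array([i['fx']*x*k+i['cx'],i['fy']*y*k+i['cy']])
E
python3 - <<'E'
from h import *
a=snap('top','t0.png');b=snap('side','s0.png')
for n in('top','side'):
    print(ctrl.camera_info(n), ray(n,256,192))
o=ctrl.get_obs();print(o)
E
```

```text
pics
{'fx': 423.45523758987986, 'fy': 423.45523758987986, 'cx': 256.6533986008009, 'cy': 192.2345013142354, 'k1': -0.08507543136571573, 'rvec': array([ 2.08798291, -2.15023239,  0.19028604]), 'tvec': array([-0.08751994,  0.58037942,  1.38443563])} (array([ 0.30938669, -0.11257582,  1.46723161]), array([ 0.18701821,  0.00712098, -0.98233201]))
{'fx': 471.85458345008584, 'fy': 471.85458345008584, 'cx': 247.79022100786327, 'cy': 188.1873572307615, 'k1': -0.07409510044998958, 'rvec': array([ 2.01966576, -0.41870128,  0.29063492]), 'tvec': array([-0.56991001,  0.12737442,  1.50349649])} (array([-0.02595861, -1.38795556,  0.82123618]), array([ 0.39128722,  0.79274132, -0.46778579]))
{'time_s': 0.1, 'qpos': array([-1.28963982e+00,  3.00400761e-01,  1.52152638e+00,  7.81455119e-06,
        1.32069372e+00, -6.65822169e-02]), 'joint_vel': array([-0.00063386, -0.00205737, -0.00097332,  0.00109687, -0.00026043,
        0.00248934]), 'tau': array([ 1.41501573e-04, -5.32649410e+01, -3.53284085e+01,  7.09344330e-02,
        2.35522381e-02, -6.52036351e-05]), 'ee_pos': array([ 0.18736742, -0.51684871,  0.20494805]), 'eef_rot': array([-3.14056722e+00, -7.59628448e-05,  3.47736745e-01]), 'force': array([-0.92680152, -1.15899282,  0.1839399 ]), 'moment': array([-0.00705366, -0.00543742, -0.01875508]), 'grip_width': 0.0941421081430105}
```

View pics/t0.png

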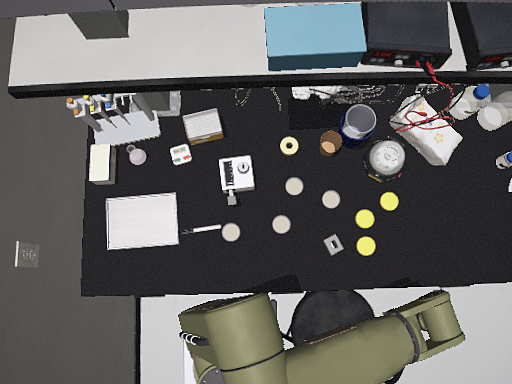

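View pics/s0.png

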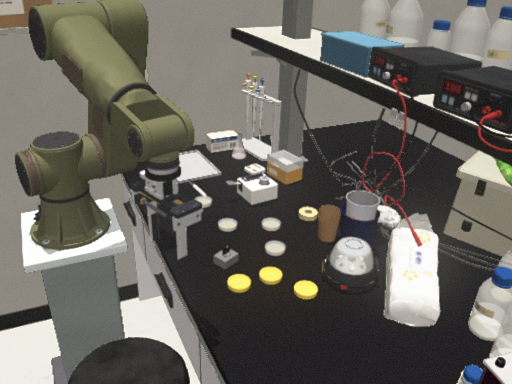

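```bash
python3 - <<'E'
from h import *
im=cv2.imread('pics/t0.png'); s=cv2.imread('pics/s0.png')
a=cv2.resize(im[135:260,95:385],None,fx=2.75,fy=2.75,interpolation=cv2.INTER_CUBIC)
b=cv2.resize(s[150:275,180:330],None,fx=2,fy=2,interpolation=cv2.INTER_CUBIC)
c=np.zeros((a.shape[0]+b.shape[0],a.shape[1],3),np.uint8);c[:a.shape[0]]=a;c[a.shape[0]:,:b.shape[1]]=b
k=cv2.resize(im[230:258,318:350],None,fx=8,fy=8,interpolation=cv2.INTER_CUBIC);c[a.shape[0]:a.shape[0]+224,310:566]=k
k=cv2.resize(im[150:210,212:262],None,fx=4,fy=4,interpolation=cv2.INTER_CUBIC);c[a.shape[0]:a.shape[0]+240,580:780]=k
cv2.imwrite('pics/c0.png',c)
m=((im.min(2)>75)*255).astype(np.uint8); m[:130]=0;m[275:]=0;m[:,:85]=0;m[:,400:]=0
n,l,st,ce=cv2.connectedComponentsWithStats(m)
for i in range(1,n):
    if st[i,4]>40: print(st[i],ce[i].round(1),im[l==i].mean(0).round(),onz('top',*ce[i],0.015).round(4))
for q in [(231,232),(281,224),(294,186),(331,199)]:
    print(q, proj('side',onz('top',*q,0.015)).round())
E
```

```text
[ 85 130   3  45  81] [ 85.5 147.3] [84. 88. 92.] [0.7702 0.5129 0.015 ]
[  89  130   72   55 2020] [114.5 151.6] [195. 197. 198.] [0.7497 0.4041 0.015 ]
[185 130  37  13 300] [200.8 134.2] [176. 178. 182.] [0.8036 0.0908 0.015 ]
[342 130  29   9 175] [355.3 133.1] [165. 158. 159.] [ 0.7908 -0.4653  0.015 ]
[280 136  19  19 240] [288.8 145.1] [181. 221. 229.] [ 0.7526 -0.2238  0.015 ]
[321 141  14  12 122] [328.1 146.6] [125. 165. 204.] [ 0.743  -0.3638  0.015 ]
[369 140  31  35 887] [385.5 157. ] [187. 187. 188.] [ 0.6986 -0.5672  0.015 ]
[170 144  22  21 355] [180.4 154.1] [206. 209. 212.] [0.7319 0.164  0.015 ]
[ 219  155   36   50 1095] [236.8 175.8] [208. 206. 207.] [ 0.6459 -0.0362  0.015 ]
[285 177  19  18 264] [293.8 185.6] [182. 191. 197.] [ 0.6046 -0.235   0.015 ]
[322 190  18  19 269] [330.6 198.8] [181. 190. 195.] [ 0.5539 -0.3609  0.015 ]
[ 105  192   74   58 3738] [141.4 220.9] [223. 221. 224.] [0.4956 0.2995 0.015 ]
[381 192  17  18 248] [388.9 200.9] [119. 236. 237.] [ 0.5402 -0.5654  0.015 ]
[356 210  18  18 262] [364.4 218.4] [120. 235. 236.] [ 0.4815 -0.4746  0.015 ]
[272 215  19  19 281] [280.9 223.9] [180. 189. 195.] [ 0.4715 -0.1845  0.015 ]
[189 223  51  19 414] [222.4 230.6] [184. 192. 197.] [0.4544 0.0173 0.015 ]
[323 234  21  22 240] [332.8 244.3] [162. 163. 165.] [ 0.3961 -0.3595  0.015 ]
[357 237  18  18 267] [365.6 245.5] [122. 236. 237.] [ 0.3882 -0.4718  0.015 ]
(231, 232) [203. 201.]
(281, 224) [228. 223.]
(294, 186) [271. 223.]
(331, 199) [276. 247.]
```

View pics/c0.png

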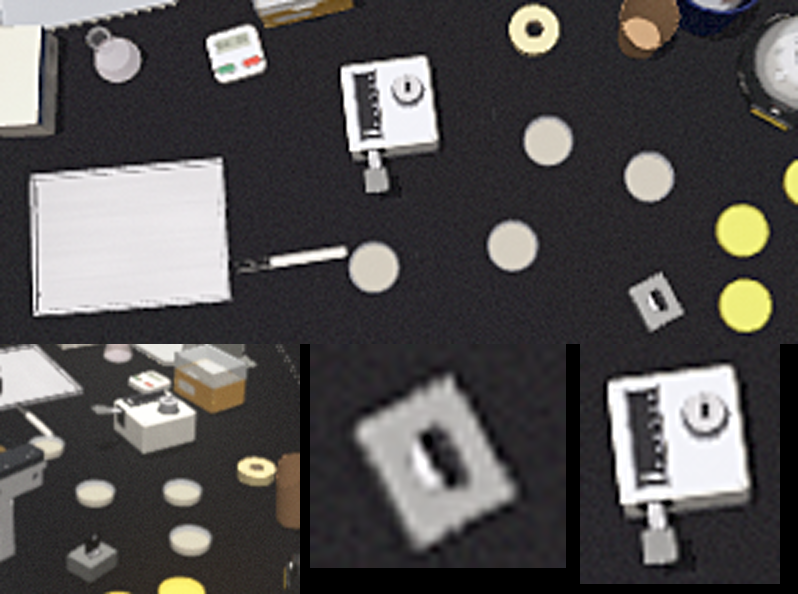

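```bash
cat >> h.py <<'E'
def dishes(im):
    """pale dishes in a top picture (RGB) -> world centres at z=.015"""
    a=im.astype(int); m=((a.min(2)>140)&(a.max(2)<222)&(a[:,:,0]-a[:,:,2]>8)).astype(np.uint8)*255
    m[:140]=0;m[275:]=0
    m=cv2.morphologyEx(m,cv2.MORPH_OPEN,np.ones((7,7),np.uint8)); n,l,st,ce=cv2.connectedComponentsWithStats(m)
    return [(ce[i].round(1),st[i,4],onz('top',*ce[i],.015).round(4)[:2]) for i in range(1,n) if 150<st[i,4]<400]
def rect(im,box,z,thr):
    x0,y0,x1,y1=box; m=(im[y0:y1,x0:x1].min(2)>thr).astype(np.uint8)
    c=max(cv2.findContours(m,cv2.RETR_EXTERNAL,cv2.CHAIN_APPROX_NONE)[0],key=cv2.contourArea)[:,0]+[x0,y0]
    w=np.array([onz('top',*p,z)[:2]*1000 for p in c],np.float32)
    return cv2.minAreaRect(w)
E
python3 - <<'E'
from h import *
im=cv2.imread('pics/t0.png')[:,:,::-1]
for d in dishes(im): print(d)
print('stand',rect(im,(318,230,350,258),.026,90))
for t in (200,225,240): print('counter',rect(im,(212,150,262,190),.066,t))
print('tray',rect(im,(95,185,185,255),.012,120))
print('pad',onz('top',231.7,200.5,.07),'cyl',onz('top',243.4,167,.086),'key bow top',onz('top',334,243,.063))
np.set_printoptions(linewidth=250)
print(im[158:176,234:254].min(2)); print(im[190:208,222:244].min(2))
E
```

```text
(array([293.5, 186.4]), np.int32(160), array([ 0.6019, -0.2337]))
(array([330.6, 199.5]), np.int32(179), array([ 0.5515, -0.361 ]))
(array([280.4, 224.8]), np.int32(187), array([ 0.4685, -0.1827]))
(array([230. , 232.5]), np.int32(173), array([ 0.4471, -0.0089]))
stand ((395.59320068359375, -358.32171630859375), (57.36991882324219, 47.925209045410156), 26.082496643066406)
counter ((645.841064453125, -35.634483337402344), (107.20340728759766, 107.24726104736328), 5.513814926147461)
counter ((646.0254516601562, -35.418914794921875), (105.04545593261719, 106.85238647460938), 5.512579441070557)
counter ((646.0211791992188, -35.37351989746094), (105.00778198242188, 106.0296630859375), 5.536484718322754)
tray ((497.1182861328125, 300.9469299316406), (183.24362182617188, 251.26998901367188), 3.393479585647583)
pad [ 0.54890289 -0.02027297  0.07      ] cyl [ 0.65912055 -0.06263431  0.086     ] key bow top [ 0.39727235 -0.35541785  0.063     ]
[[255 255 255 252 252 249 247 245 246 245 245 245 245 244 247 253 153  38  31  42]
 [246 246 245 244 244 242 244 242 244 242 243 243 242 245 245 251 19
[... 2282 characters left out ...]
0 167 163 159 162 164 169 161  66  12  24  25  39  40  38  35]
 [ 43  36  40  38  27  48 169 165 163 161 161 163 166 172  71  13  26  21  45  31  44  38]
 [ 36  41  36  35  35  19 170 167 165 166 165 164 170 182  80  13  23  18  34  38  39  37]
 [ 41  38  45  34  35  20 171 172 169 167 177 162 167 164  69  16  16  30   5  37  40  35]
 [ 38  31  41  44  31  24 168 164 158 147 173 121 105  71  29  19  22  26  17  40  40  30]
 [ 37  38  36  38  41  32  34  33  19  23  28   1   9  17  21  28  23  24  24  42  37  41]
 [ 35  40  39  39  38  37  39  33  39  31  39  29  19  20  24  30  26  33  18  46  45  39]
 [ 40  37  37  38  38  45  39  34  37  43  41  21  29  38  38  38  40  48  45  45  48  41]]
```

{"api": "move_arm", "payload": {
  "targets": [
    [0.035, -0.0324, 0, 0, 0, 0],
    [0.07, -0.0648, 0, 0, 0, 0],
    [0.105, -0.0972, 0, 0, 0, 0],
    [0.1395, -0.1296, 0, 0, 0, 0],
    [0.1395, -0.1296, 0, 0, 0, 0]
  ],
  "fingers": 1
}}

```text
time_s: 0.52
ee_pos: [0.2753, -0.3446, 0.2053]
eef_rot: [-3.141, -0.0, 0.349]
force: [-0.1, -0.8, 0.4]
grip_width: 0.0943
```

{"api": "move_arm", "payload": {
  "targets": [
    [0.035, -0.0324, 0, 0, 0, 0],
    [0.07, -0.0648, 0, 0, 0, 0],
    [0.105, -0.0972, 0, 0, 0, 0],
    [0.1395, -0.1296, 0, 0, 0, 0],
    [0.1395, -0.1296, 0, 0, 0, 0]
  ]
}}

```text
time_s: 0.93
ee_pos: [0.3622, -0.1753, 0.2055]
eef_rot: [-3.141, -0.0, 0.349]
force: [0.6, -0.3, -0.3]
grip_width: 0.0939
```

{"api": "move_arm", "payload": {
  "targets": [
    [0.035, -0.0324, 0, 0, 0, 0],
    [0.07, -0.0648, 0, 0, 0, 0],
    [0.105, -0.0972, 0, 0, 0, 0],
    [0.1395, -0.1296, 0, 0, 0, 0],
    [0.1395, -0.1296, 0, 0, 0, 0]
  ]
}}

```text
time_s: 1.35
ee_pos: [0.4492, -0.0056, 0.2053]
eef_rot: [-3.141, -0.0, 0.35]
force: [-0.3, -0.6, 0.1]
grip_width: 0.0939
```

{"api": "move_arm", "payload": {
  "targets": [
    [0, 0, 0, 0, 0, -0.22],
    [0, 0, 0, 0, 0, -0.44],
    [0, 0, 0, 0, 0, -0.66],
    [0, 0, 0, 0, 0, -0.88],
    [0, 0, 0, 0, 0, -1]
  ]
}}

```text
time_s: 1.77
ee_pos: [0.4482, -0.0088, 0.2052]
eef_rot: [-3.141, 0.0, 0.878]
force: [-0.5, -0.4, 0.1]
grip_width: 0.0939
```

{"api": "move_arm", "payload": {
  "targets": [
    [0, 0, 0, 0, 0, -0.22],
    [0, 0, 0, 0, 0, -0.44],
    [0, 0, 0, 0, 0, -0.66],
    [0, 0, 0, 0, 0, -0.88],
    [0, 0, 0, 0, 0, -1]
  ]
}}

```text
time_s: 2.18
ee_pos: [0.4482, -0.0089, 0.2052]
eef_rot: [-3.141, 0.0, 1.402]
force: [0.4, -0.8, 0.0]
grip_width: 0.0943
```

{"api": "move_arm", "payload": {
  "targets": [
    [0, 0, 0, 0, 0, -0.22],
    [0, 0, 0, 0, 0, -0.336],
    [0, 0, 0, 0, 0, -0.336],
    [0, 0, 0, 0, 0, -0.336],
    [0, 0, 0, 0, 0, -0.336]
  ]
}}

```text
time_s: 2.6
ee_pos: [0.4483, -0.0089, 0.2053]
eef_rot: [-3.141, -0.0, 1.569]
force: [0.1, -0.5, 0.8]
grip_width: 0.0941
```

{"api": "move_arm", "payload": {
  "targets": [
    [0, 0, 0.035, 0, 0, 0],
    [0, 0, 0.07, 0, 0, 0],
    [0, 0, 0.105, 0, 0, 0],
    [0, 0, 0.14, 0, 0, 0],
    [0, 0, 0.16, 0, 0, 0]
  ]
}}

```text
time_s: 3.02
ee_pos: [0.4468, -0.0088, 0.0423]
eef_rot: [-3.138, -0.0, 1.569]
force: [-0.7, 1.0, -0.6]
grip_width: 0.0938
```

{"api": "move_arm", "payload": {
  "targets": [
    [0, 0, 0.012, 0, 0, 0],
    [0, 0, 0.024, 0, 0, 0],
    [0, 0, 0.036, 0, 0, 0],
    [0, 0, 0.041, 0, 0, 0],
    [0, 0, 0.041, 0, 0, 0]
  ]
}}

```text
time_s: 3.43
ee_pos: [0.4478, -0.0088, 0.0036]
eef_rot: [-3.14, -0.0, 1.57]
force: [0.4, 0.0, -0.3]
grip_width: 0.0941
```

{"api": "move_arm", "payload": {
  "targets": [
    [0, 0, 0, 0, 0, 0],
    [0, 0, 0, 0, 0, 0],
    [0, 0, 0, 0, 0, 0],
    [0, 0, 0, 0, 0, 0],
    [0, 0, 0, 0, 0, 0]
  ],
  "fingers": -1,
  "grip_force": 15
}}

```text
time_s: 3.85
ee_pos: [0.4486, -0.0089, 0.0048]
eef_rot: [3.141, 0.0, 1.571]
force: [0.2, 0.7, 0.4]
grip_width: 0.064
```

{"api": "move_arm", "payload": {
  "targets": [
    [0, 0, 0, 0, 0, 0],
    [0, 0, 0, 0, 0, 0],
    [0, 0, 0, 0, 0, 0],
    [0, 0, 0, 0, 0, 0],
    [0, 0, 0, 0, 0, 0]
  ]
}}

```text
time_s: 4.27
ee_pos: [0.4485, -0.0089, 0.0047]
eef_rot: [3.141, 0.0, 1.571]
force: [-1.2, 0.2, 5.5]
grip_width: 0.0607
```

{"api": "move_arm", "payload": {
  "targets": [
    [0, 0, -0.02, 0, 0, 0],
    [0, 0, -0.05, 0, 0, 0],
    [0, 0, -0.08, 0, 0, 0],
    [0, 0, -0.11, 0, 0, 0],
    [0, 0, -0.12, 0, 0, 0]
  ]
}}

```text
time_s: 4.68
ee_pos: [0.4497, -0.009, 0.1281]
eef_rot: [3.137, 0.0, 1.571]
force: [0.9, 0.5, 0.1]
grip_width: 0.0609
```

{"api": "move_arm", "payload": {
  "targets": [
    [0.025, 0, 0, 0, 0, 0],
    [0.06, 0, 0, 0, 0, 0],
    [0.1, 0.001, 0, 0, 0, 0],
    [0.14, 0.002, 0, 0, 0, 0],
    [0.18, 0.002, 0, 0, 0, 0]
  ]
}}

```text
time_s: 5.1
ee_pos: [0.4499, 0.1728, 0.1238]
eef_rot: [-3.141, 0.0, 1.57]
force: [1.1, -0.4, -0.5]
grip_width: 0.0607
```

{"api": "move_arm", "payload": {
  "targets": [
    [0.04, 0, 0, 0, 0, 0],
    [0.08, 0, 0, 0, 0, 0],
    [0.12, 0.001, 0, 0, 0, 0],
    [0.16, 0.002, 0, 0, 0, 0],
    [0.187, 0.002, 0, 0, 0, 0]
  ]
}}

```text
time_s: 5.52
ee_pos: [0.4516, 0.3611, 0.1234]
eef_rot: [-3.141, 0.0, 1.572]
force: [-0.3, -0.7, -0.2]
grip_width: 0.0609
```

{"api": "move_arm", "payload": {
  "targets": [
    [0, 0, 0, 0, 0, 0.2],
    [0, 0, 0, 0, 0, 0.4],
    [0, 0, 0, 0, 0, 0.6],
    [0, 0, 0, 0, 0, 0.8],
    [0, 0, 0, 0, 0, 1]
  ]
}}

```text
time_s: 5.93
ee_pos: [0.452, 0.358, 0.1233]
eef_rot: [-3.141, 0.001, 1.042]
force: [0.4, 0.6, -0.2]
grip_width: 0.0608
```

{"api": "move_arm", "payload": {
  "targets": [
    [0, 0, 0, 0, 0, 0.2],
    [0, 0, 0, 0, 0, 0.4],
    [0, 0, 0, 0, 0, 0.6],
    [0, 0, 0, 0, 0, 0.8],
    [0, 0, 0, 0, 0, 1]
  ]
}}

```text
time_s: 6.35
ee_pos: [0.4521, 0.3579, 0.1234]
eef_rot: [3.141, 0.001, 0.518]
force: [-0.0, -0.3, 0.2]
grip_width: 0.0603
```

{"api": "move_arm", "payload": {
  "targets": [
    [0, 0, 0, 0, 0, 0.2],
    [0, 0, 0, 0, 0, 0.4],
    [0, 0, 0, 0, 0, 0.6],
    [0, 0, 0, 0, 0, 0.8],
    [0, 0, 0, 0, 0, 1]
  ]
}}

```text
time_s: 6.77
ee_pos: [0.4521, 0.3579, 0.1234]
eef_rot: [3.141, 0.001, -0.005]
force: [0.4, 0.1, -0.9]
grip_width: 0.0606
```

{"api": "move_arm", "payload": {
  "targets": [
    [0, 0, 0.02, 0, 0, 0],
    [0, 0, 0.04, 0, 0, 0],
    [0, 0, 0.06, 0, 0, 0],
    [0, 0, 0.08, 0, 0, 0],
    [0, 0, 0.09, 0, 0, 0]
  ]
}}

```text
time_s: 7.18
ee_pos: [0.4512, 0.3573, 0.0312]
eef_rot: [3.139, 0.003, 0.0]
force: [0.2, -1.4, -0.1]
grip_width: 0.0606
```

{"api": "move_arm", "payload": {
  "targets": [
    [0, 0, 0.006, 0, 0, 0],
    [0, 0, 0.012, 0, 0, 0],
    [0, 0, 0.018, 0, 0, 0],
    [0, 0, 0.023, 0, 0, 0],
    [0, 0, 0.023, 0, 0, 0]
  ]
}}

```text
time_s: 7.6
ee_pos: [0.4522, 0.358, 0.0109]
eef_rot: [3.141, 0.0, 0.0]
force: [0.3, 0.6, -0.7]
grip_width: 0.0604
```

{"api": "move_arm", "payload": {
  "targets": [
    [0, 0, 0, 0, 0, 0],
    [0, 0, 0, 0, 0, 0],
    [0, 0, 0, 0, 0, 0],
    [0, 0, 0, 0, 0, 0],
    [0, 0, 0, 0, 0, 0]
  ],
  "fingers": 0.6
}}

```text
time_s: 8.02
ee_pos: [0.4524, 0.3582, 0.0117]
eef_rot: [-3.141, -0.0, 0.0]
force: [0.3, -0.2, -0.6]
grip_width: 0.0752
```

{"api": "move_arm", "payload": {
  "targets": [
    [0, 0, -0.02, 0, 0, 0],
    [0, 0, -0.05, 0, 0, 0],
    [0, 0, -0.08, 0, 0, 0],
    [0, 0, -0.11, 0, 0, 0],
    [0, 0, -0.12, 0, 0, 0]
  ]
}}

```text
time_s: 8.43
ee_pos: [0.4535, 0.359, 0.1361]
eef_rot: [-3.138, -0.005, 0.0]
force: [-0.0, 0.3, 0.6]
grip_width: 0.0754
```

{"api": "move_arm", "payload": {
  "targets": [
    [0, 0.025, 0, 0, 0, 0],
    [0.004, 0.06, 0, 0, 0, 0],
    [0.006, 0.1, 0, 0, 0, 0],
    [0.006, 0.14, 0, 0, 0, 0],
    [0.006, 0.1805, 0, 0, 0, 0]
  ],
  "fingers": 1
}}

```text
time_s: 8.85
ee_pos: [0.4578, 0.1759, 0.131]
eef_rot: [3.141, 0.0, 0.001]
force: [0.9, -0.7, 0.3]
grip_width: 0.0941
```

{"api": "move_arm", "payload": {
  "targets": [
    [0, 0.04, 0, 0, 0, 0],
    [0.004, 0.08, 0, 0, 0, 0],
    [0.006, 0.12, 0, 0, 0, 0],
    [0.006, 0.16, 0, 0, 0, 0],
    [0.006, 0.1805, 0, 0, 0, 0]
  ]
}}

```text
time_s: 9.27
ee_pos: [0.4639, -0.0062, 0.1312]
eef_rot: [3.141, 0.0, -0.002]
force: [-0.0, 0.3, 0.7]
grip_width: 0.094
```

```bash
python3 - <<'E'
from h import *
im=snap('top','t1.png')
for d in dishes(im): print(d)
o=ctrl.get_obs();print(o['ee_pos'],o['eef_rot'],o['grip_width'])
snap('side','s1.png')
E
```

```text
(array([330.8, 199.4]), np.int32(164), array([ 0.5517, -0.3616]))
(array([280.8, 223.9]), np.int32(151), array([ 0.4717, -0.1842]))
(array([125.9, 233.2]), np.int32(195), array([0.4542, 0.3533]))
[ 0.46405685 -0.0076148   0.13115154] [ 3.14084297e+00  2.64270966e-04 -2.94056335e-03] 0.09404367643846039
```

View pics/t1.png

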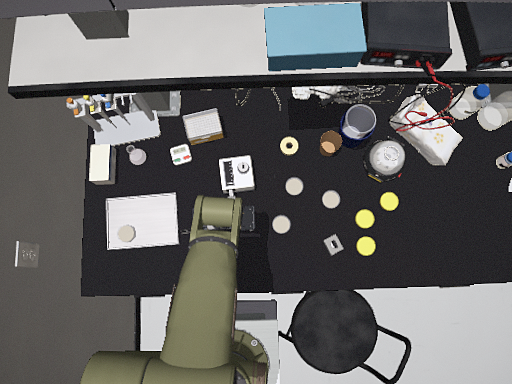

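{"api": "move_arm", "payload": {
  "targets": [
    [0, 0.03, 0, 0, 0, 0],
    [0.007, 0.07, 0, 0, 0, 0],
    [0.007, 0.11, 0, 0, 0, 0],
    [0.007, 0.15, 0, 0, 0, 0],
    [0.007, 0.1764, 0, 0, 0, 0]
  ]
}}

```text
time_s: 9.78
ee_pos: [0.4713, -0.1814, 0.1311]
eef_rot: [3.141, 0.0, -0.0]
force: [1.0, 0.7, 0.4]
grip_width: 0.0941
```

{"api": "move_arm", "payload": {
  "targets": [
    [0, 0, 0.03, 0, 0, 0],
    [0, 0, 0.06, 0, 0, 0],
    [0, 0, 0.08, 0, 0, 0],
    [0, 0, 0.1, 0, 0, 0],
    [0, 0, 0.1, 0, 0, 0]
  ]
}}

```text
time_s: 10.2
ee_pos: [0.4697, -0.1777, 0.0279]
eef_rot: [-3.139, 0.005, 0.001]
force: [0.3, 0.7, -0.3]
grip_width: 0.094
```

{"api": "move_arm", "payload": {
  "targets": [
    [0, 0, 0.01, 0, 0, 0],
    [0, 0, 0.02, 0, 0, 0],
    [0, 0, 0.026, 0, 0, 0],
    [0, 0, 0.026, 0, 0, 0],
    [0, 0, 0.026, 0, 0, 0]
  ]
}}

```text
time_s: 10.62
ee_pos: [0.4715, -0.1793, 0.0056]
eef_rot: [3.142, -0.0, 0.0]
force: [0.4, -0.1, 0.1]
grip_width: 0.0937
```

{"api": "move_arm", "payload": {
  "targets": [
    [0, 0, 0, 0, 0, 0],
    [0, 0, 0, 0, 0, 0],
    [0, 0, 0, 0, 0, 0],
    [0, 0, 0, 0, 0, 0],
    [0, 0, 0, 0, 0, 0]
  ],
  "fingers": -1
}}

```text
time_s: 11.03
ee_pos: [0.4715, -0.1794, 0.0057]
eef_rot: [3.141, -0.0, 0.0]
force: [-0.6, 0.6, 1.5]
grip_width: 0.0641
```

{"api": "move_arm", "payload": {
  "targets": [
    [0, 0, 0, 0, 0, 0],
    [0, 0, 0, 0, 0, 0],
    [0, 0, 0, 0, 0, 0],
    [0, 0, 0, 0, 0, 0],
    [0, 0, 0, 0, 0, 0]
  ]
}}

```text
time_s: 11.45
ee_pos: [0.4715, -0.1794, 0.0056]
eef_rot: [3.141, -0.0, 0.0]
force: [-1.4, -2.6, 3.5]
grip_width: 0.0612
```

{"api": "move_arm", "payload": {
  "targets": [
    [0, 0, -0.02, 0, 0, 0],
    [0, 0, -0.05, 0, 0, 0],
    [0, 0, -0.08, 0, 0, 0],
    [0, 0, -0.11, 0, 0, 0],
    [0, 0, -0.12, 0, 0, 0]
  ]
}}

```text
time_s: 11.87
ee_pos: [0.4726, -0.1797, 0.1293]
eef_rot: [3.14, -0.004, 0.0]
force: [0.6, -0.8, -0.3]
grip_width: 0.0612
```

{"api": "move_arm", "payload": {
  "targets": [
    [0, -0.02, 0, 0, 0, 0],
    [0, -0.05, 0, 0, 0, 0],
    [-0.002, -0.09, 0, 0, 0, 0],
    [-0.004, -0.12, 0, 0, 0, 0],
    [-0.004, -0.141, 0, 0, 0, 0]
  ]
}}

```text
time_s: 12.28
ee_pos: [0.4664, -0.0359, 0.1246]
eef_rot: [-3.141, 0.001, 0.001]
force: [0.2, -1.5, 0.9]
grip_width: 0.0612
```

{"api": "move_arm", "payload": {
  "targets": [
    [0, -0.03, 0, 0, 0, 0],
    [0, -0.06, 0, 0, 0, 0],
    [-0.002, -0.09, 0, 0, 0, 0],
    [-0.004, -0.12, 0, 0, 0, 0],
    [-0.004, -0.141, 0, 0, 0, 0]
  ]
}}

```text
time_s: 12.7
ee_pos: [0.4625, 0.1048, 0.1246]
eef_rot: [-3.141, 0.001, 0.001]
force: [-0.0, 0.0, -0.8]
grip_width: 0.0612
```

{"api": "move_arm", "payload": {
  "targets": [
    [0, -0.03, 0, 0, 0, 0],
    [0, -0.07, 0, 0, 0, 0],
    [-0.002, -0.11, 0, 0, 0, 0],
    [-0.004, -0.141, 0, 0, 0, 0],
    [-0.004, -0.141, 0, 0, 0, 0]
  ]
}}

```text
time_s: 13.12
ee_pos: [0.4582, 0.2479, 0.1244]
eef_rot: [-3.141, 0.001, 0.004]
force: [-0.4, -0.3, -0.5]
grip_width: 0.0608
```

{"api": "move_arm", "payload": {
  "targets": [
    [0, 0, 0.02, 0, 0, 0],
    [0, 0, 0.05, 0, 0, 0],
    [0, 0, 0.08, 0, 0, 0],
    [0, 0, 0.09, 0, 0, 0],
    [0, 0, 0.09, 0, 0, 0]
  ]
}}

```text
time_s: 13.53
ee_pos: [0.4579, 0.2428, 0.0329]
eef_rot: [3.139, 0.005, -0.0]
force: [-0.0, -0.5, -0.9]
grip_width: 0.0611
```

{"api": "move_arm", "payload": {
  "targets": [
    [0, 0, 0.006, 0, 0, 0],
    [0, 0, 0.012, 0, 0, 0],
    [0, 0, 0.018, 0, 0, 0],
    [0, 0, 0.023, 0, 0, 0],
    [0, 0, 0.023, 0, 0, 0]
  ]
}}

```text
time_s: 13.95
ee_pos: [0.4591, 0.2436, 0.0119]
eef_rot: [3.141, 0.001, 0.0]
force: [-0.0, -0.2, -0.5]
grip_width: 0.0609
```

{"api": "move_arm", "payload": {
  "targets": [
    [0, 0, 0, 0, 0, 0],
    [0, 0, 0, 0, 0, 0],
    [0, 0, 0, 0, 0, 0],
    [0, 0, 0, 0, 0, 0],
    [0, 0, 0, 0, 0, 0]
  ],
  "fingers": 0.6
}}

```text
time_s: 14.37
ee_pos: [0.4595, 0.2437, 0.0127]
eef_rot: [-3.141, -0.0, 0.0]
force: [0.4, 0.0, -0.4]
grip_width: 0.0752
```

{"api": "move_arm", "payload": {
  "targets": [
    [0, 0, -0.02, 0, 0, 0],
    [0, 0, -0.05, 0, 0, 0],
    [0, 0, -0.08, 0, 0, 0],
    [0, 0, -0.11, 0, 0, 0],
    [0, 0, -0.12, 0, 0, 0]
  ]
}}

```text
time_s: 14.78
ee_pos: [0.4606, 0.2443, 0.1368]
eef_rot: [-3.139, -0.005, 0.0]
force: [-0.0, 0.6, 1.1]
grip_width: 0.0754
```

{"api": "move_arm", "payload": {
  "targets": [
    [0, 0.025, 0, 0, 0, 0],
    [0.004, 0.06, 0, 0, 0, 0],
    [0.015, 0.1, 0, 0, 0, 0],
    [0.02, 0.13, 0, 0, 0, 0],
    [0.0235, 0.151, 0, 0, 0, 0]
  ],
  "fingers": 1
}}

```text
time_s: 15.2
ee_pos: [0.4829, 0.0903, 0.1321]
eef_rot: [3.141, 0.0, -0.001]
force: [-0.3, 0.3, 0.4]
grip_width: 0.0938
```

{"api": "move_arm", "payload": {
  "targets": [
    [0.005, 0.03, 0, 0, 0, 0],
    [0.01, 0.06, 0, 0, 0, 0],
    [0.015, 0.09, 0, 0, 0, 0],
    [0.02, 0.12, 0, 0, 0, 0],
    [0.0235, 0.151, 0, 0, 0, 0]
  ]
}}

```text
time_s: 15.62
ee_pos: [0.5063, -0.0597, 0.132]
eef_rot: [-3.141, 0.0, 0.0]
force: [0.5, 0.6, 0.0]
grip_width: 0.0941
```

{"api": "move_arm", "payload": {
  "targets": [
    [0.005, 0.03, 0, 0, 0, 0],
    [0.01, 0.06, 0, 0, 0, 0],
    [0.015, 0.09, 0, 0, 0, 0],
    [0.02, 0.12, 0, 0, 0, 0],
    [0.0235, 0.151, 0, 0, 0, 0]
  ]
}}

```text
time_s: 16.03
ee_pos: [0.5299, -0.2107, 0.1319]
eef_rot: [-3.141, 0.0, 0.0]
force: [0.5, -0.4, 0.9]
grip_width: 0.0939
```

```bash
python3 - <<'E'
from h import *
im=snap('top','t2.png')
for d in dishes(im): print(d)
o=ctrl.get_obs();print(o['ee_pos'],o['eef_rot'],o['grip_width'])
E
```

```text
(array([158.4, 231.1]), np.int32(188), array([0.4584, 0.2392]))
(array([125.9, 233.2]), np.int32(194), array([0.4541, 0.3534]))
[ 0.52991946 -0.2152649   0.13182558] [ 3.14057665e+00  8.52207933e-05 -2.44173748e-03] 0.09406493769774898
```

```bash
python3 - <<'E'
from h import *
a=cv2.imread('pics/t2.png');b=snap('side','s2.png')[:,:,::-1]
cv2.imwrite('pics/c2.png',np.hstack([cv2.resize(a[130:280,200:400],None,fx=2,fy=2),cv2.resize(b[130:280,170:370],None,fx=2,fy=2)]))
E
```

```text
(no output)
```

View pics/c2.png

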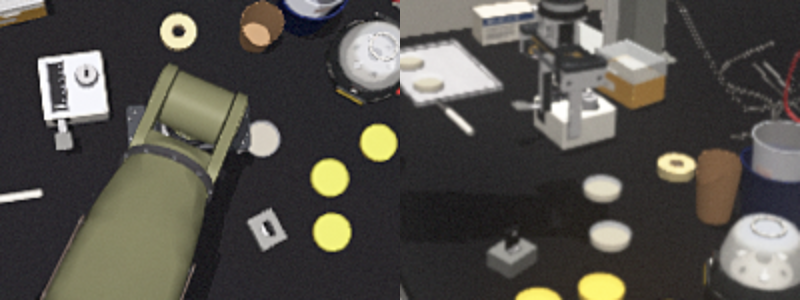

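{"api": "move_arm", "payload": {
  "targets": [
    [0.006, 0.03, 0, 0, 0, 0],
    [0.012, 0.07, 0, 0, 0, 0],
    [0.018, 0.11, 0, 0, 0, 0],
    [0.0226, 0.1463, 0, 0, 0, 0],
    [0.0226, 0.1463, 0, 0, 0, 0]
  ]
}}

```text
time_s: 16.55
ee_pos: [0.5519, -0.3603, 0.1312]
eef_rot: [3.141, 0.001, -0.004]
force: [-0.5, 0.0, 0.0]
grip_width: 0.0941
```

{"api": "move_arm", "payload": {
  "targets": [
    [0, 0, 0.03, 0, 0, 0],
    [0, 0, 0.06, 0, 0, 0],
    [0, 0, 0.08, 0, 0, 0],
    [0, 0, 0.1, 0, 0, 0],
    [0, 0, 0.1, 0, 0, 0]
  ]
}}

```text
time_s: 16.97
ee_pos: [0.5508, -0.3534, 0.0277]
eef_rot: [-3.137, 0.006, 0.001]
force: [-0.3, -0.0, -1.5]
grip_width: 0.0939
```

{"api": "move_arm", "payload": {
  "targets": [
    [0, 0, 0.01, 0, 0, 0],
    [0, 0, 0.02, 0, 0, 0],
    [0, 0, 0.027, 0, 0, 0],
    [0, 0, 0.027, 0, 0, 0],
    [0, 0, 0.027, 0, 0, 0]
  ]
}}

```text
time_s: 17.38
ee_pos: [0.5526, -0.3555, 0.0055]
eef_rot: [-3.142, 0.0, 0.0]
force: [-0.4, 0.2, -0.4]
grip_width: 0.0941
```

{"api": "move_arm", "payload": {
  "targets": [
    [0, 0, 0, 0, 0, 0],
    [0, 0, 0, 0, 0, 0],
    [0, 0, 0, 0, 0, 0],
    [0, 0, 0, 0, 0, 0],
    [0, 0, 0, 0, 0, 0]
  ],
  "fingers": -1
}}

```text
time_s: 17.8
ee_pos: [0.5526, -0.3557, 0.0057]
eef_rot: [3.141, -0.0, 0.0]
force: [-0.4, -0.4, 0.2]
grip_width: 0.064
```

{"api": "move_arm", "payload": {
  "targets": [
    [0, 0, 0, 0, 0, 0],
    [0, 0, 0, 0, 0, 0],
    [0, 0, 0, 0, 0, 0],
    [0, 0, 0, 0, 0, 0],
    [0, 0, 0, 0, 0, 0]
  ]
}}

```text
time_s: 18.22
ee_pos: [0.5526, -0.3557, 0.0057]
eef_rot: [3.141, -0.0, 0.0]
force: [-0.8, 0.9, 3.7]
grip_width: 0.0606
```

{"api": "move_arm", "payload": {
  "targets": [
    [0, 0, -0.02, 0, 0, 0],
    [0, 0, -0.05, 0, 0, 0],
    [0, 0, -0.08, 0, 0, 0],
    [0, 0, -0.11, 0, 0, 0],
    [0, 0, -0.12, 0, 0, 0]
  ]
}}

```text
time_s: 18.63
ee_pos: [0.5537, -0.3564, 0.1301]
eef_rot: [3.138, -0.005, 0.0]
force: [-0.2, -0.5, 0.2]
grip_width: 0.0608
```

{"api": "move_arm", "payload": {
  "targets": [
    [0, -0.03, 0, 0, 0, 0],
    [0, -0.06, 0, 0, 0, 0],
    [-0.002, -0.1, 0, 0, 0, 0],
    [-0.004, -0.14, 0, 0, 0, 0],
    [-0.004, -0.18, 0, 0, 0, 0]
  ]
}}

```text
time_s: 19.05
ee_pos: [0.5476, -0.1739, 0.1244]
eef_rot: [-3.141, 0.001, -0.001]
force: [0.8, -0.3, -0.5]
grip_width: 0.0609
```

{"api": "move_arm", "payload": {
  "targets": [
    [0, -0.036, 0, 0, 0, 0],
    [0, -0.072, 0, 0, 0, 0],
    [-0.002, -0.108, 0, 0, 0, 0],
    [-0.004, -0.144, 0, 0, 0, 0],
    [-0.004, -0.18, 0, 0, 0, 0]
  ]
}}

```text
time_s: 19.47
ee_pos: [0.5436, 0.0061, 0.1246]
eef_rot: [-3.142, 0.001, -0.0]
force: [0.7, -0.4, 0.1]
grip_width: 0.0614
```

{"api": "move_arm", "payload": {
  "targets": [
    [0, -0.036, 0, 0, 0, 0],
    [0, -0.072, 0, 0, 0, 0],
    [-0.002, -0.108, 0, 0, 0, 0],
    [-0.004, -0.144, 0, 0, 0, 0],
    [-0.004, -0.18, 0, 0, 0, 0]
  ]
}}

```text
time_s: 19.88
ee_pos: [0.5396, 0.1861, 0.1245]
eef_rot: [3.141, 0.001, 0.0]
force: [0.8, -0.3, 0.2]
grip_width: 0.061
```

{"api": "move_arm", "payload": {
  "targets": [
    [0, -0.036, 0, 0, 0, 0],
    [0, -0.072, 0, 0, 0, 0],
    [-0.002, -0.108, 0, 0, 0, 0],
    [-0.004, -0.15, 0, 0, 0, 0],
    [-0.005, -0.183, 0, 0, 0, 0]
  ]
}}

```text
time_s: 20.3
ee_pos: [0.5345, 0.3699, 0.1243]
eef_rot: [3.141, 0.001, 0.001]
force: [0.0, -1.3, -0.7]
grip_width: 0.061
```

{"api": "move_arm", "payload": {
  "targets": [
    [0, 0, 0.02, 0, 0, 0],
    [0, 0, 0.05, 0, 0, 0],
    [0, 0, 0.08, 0, 0, 0],
    [0, 0, 0.09, 0, 0, 0],
    [0, 0, 0.09, 0, 0, 0]
  ]
}}

```text
time_s: 20.72
ee_pos: [0.5339, 0.3665, 0.032]
eef_rot: [3.139, 0.005, 0.0]
force: [-1.0, -0.1, 0.1]
grip_width: 0.0613
```

{"api": "move_arm", "payload": {
  "targets": [
    [0, 0.003, 0.006, 0, 0, 0],
    [0, 0.003, 0.012, 0, 0, 0],
    [0, 0.003, 0.018, 0, 0, 0],
    [0, 0.003, 0.0225, 0, 0, 0],
    [0, 0.003, 0.0225, 0, 0, 0]
  ]
}}

```text
time_s: 21.13
ee_pos: [0.5352, 0.3643, 0.0124]
eef_rot: [3.141, 0.001, 0.0]
force: [0.5, -0.5, -0.3]
grip_width: 0.0607
```

{"api": "move_arm", "payload": {
  "targets": [
    [0, 0, 0, 0, 0, 0],
    [0, 0, 0, 0, 0, 0],
    [0, 0, 0, 0, 0, 0],
    [0, 0, 0, 0, 0, 0],
    [0, 0, 0, 0, 0, 0]
  ],
  "fingers": 0.55
}}

```text
time_s: 21.55
ee_pos: [0.5355, 0.3645, 0.0132]
eef_rot: [-3.141, -0.0, 0.0]
force: [1.2, 0.6, -0.4]
grip_width: 0.0732
```

{"api": "move_arm", "payload": {
  "targets": [
    [0, 0, -0.02, 0, 0, 0],
    [0, 0, -0.05, 0, 0, 0],
    [0, 0, -0.08, 0, 0, 0],
    [0, 0, -0.11, 0, 0, 0],
    [0, 0, -0.12, 0, 0, 0]
  ]
}}

```text
time_s: 21.97
ee_pos: [0.5367, 0.3652, 0.138]
eef_rot: [-3.138, -0.005, 0.0]
force: [0.4, 0.5, 1.2]
grip_width: 0.0729
```

{"api": "move_arm", "payload": {
  "targets": [
    [0, 0.025, 0, 0, 0, 0],
    [0.004, 0.06, 0, 0, 0, 0],
    [0.01, 0.1, 0, 0, 0, 0],
    [0.015, 0.13, 0, 0, 0, 0],
    [0.017, 0.15, 0, 0, 0, 0]
  ],
  "fingers": 1
}}

```text
time_s: 22.38
ee_pos: [0.5526, 0.2117, 0.1324]
eef_rot: [3.141, 0.0, -0.001]
force: [0.4, 0.3, 0.3]
grip_width: 0.0937
```

{"api": "move_arm", "payload": {
  "targets": [
    [0.003, 0.03, 0, 0, 0, 0],
    [0.006, 0.06, 0, 0, 0, 0],
    [0.01, 0.09, 0, 0, 0, 0],
    [0.014, 0.12, 0, 0, 0, 0],
    [0.017, 0.15, 0, 0, 0, 0]
  ]
}}

```text
time_s: 22.8
ee_pos: [0.5693, 0.0629, 0.1324]
eef_rot: [-3.142, 0.0, 0.0]
force: [-0.0, -0.2, 0.1]
grip_width: 0.0941
```

```bash
python3 - <<'E'
from h import *
im=snap('top','t3.png')
for d in dishes(im): print(d)
o=ctrl.get_obs();print(o['ee_pos'],o['eef_rot'],o['grip_width'])
E
```

```text
(array([124.6, 210. ]), np.int32(185), array([0.5358, 0.3602]))
(array([125.9, 233.2]), np.int32(194), array([0.4541, 0.3534]))
[0.56979774 0.05859329 0.13241752] [ 3.14050082e+00  3.64685857e-04 -2.55315590e-03] 0.09372892407847747
```

```bash
python3 - <<'E'
from h import *
b=snap('side','s3.png')[:,:,::-1]; a=cv2.imread('pics/s2.png')
d=cv2.absdiff(a,b).max(2)[205:245,250:295]; print((d>40).sum())
m=(b[205:240,250:295].min(2)>110); ys,xs=np.nonzero(m);print(xs.mean()+250,ys.mean()+205,m.sum())
m=(a[205:240,250:295].min(2)>110); ys,xs=np.nonzero(m);print(xs.mean()+250,ys.mean()+205,m.sum())
im=cv2.imread('pics/t3.png'); m=im[170:205,275:315].min(2)>110; ys,xs=np.nonzero(m); print(m.sum(), xs.mean()+275,ys.mean()+170)
E
```

```text
77
270.74038461538464 223.62980769230768 208
270.6826923076923 223.62980769230768 208
250 293.936 185.744
```

{"api": "move_arm", "payload": {
  "targets": [
    [0.006, 0.03, 0, 0, 0, 0],
    [0.01, 0.06, 0, 0, 0, 0],
    [0.013, 0.1, 0, 0, 0, 0],
    [0.0166, 0.13, 0, 0, 0, 0],
    [0.0166, 0.15, 0, 0, 0, 0]
  ]
}}

```text
time_s: 23.32
ee_pos: [0.5862, -0.0876, 0.1324]
eef_rot: [3.142, 0.0, -0.001]
force: [-0.9, 0.9, 0.4]
grip_width: 0.094
```

{"api": "move_arm", "payload": {
  "targets": [
    [0.006, 0.03, 0, 0, 0, 0],
    [0.01, 0.06, 0, 0, 0, 0],
    [0.013, 0.1, 0, 0, 0, 0],
    [0.0166, 0.14, 0, 0, 0, 0],
    [0.0166, 0.149, 0, 0, 0, 0]
  ]
}}

```text
time_s: 23.73
ee_pos: [0.6025, -0.2389, 0.1321]
eef_rot: [3.141, 0.0, -0.003]
force: [0.1, 1.0, -0.7]
grip_width: 0.0938
```

{"api": "move_arm", "payload": {
  "targets": [
    [0, 0, 0.03, 0, 0, 0],
    [0, 0, 0.06, 0, 0, 0],
    [0, 0, 0.08, 0, 0, 0],
    [0, 0, 0.1, 0, 0, 0],
    [0, 0, 0.1, 0, 0, 0]
  ]
}}

```text
time_s: 24.15
ee_pos: [0.6009, -0.2327, 0.0283]
eef_rot: [-3.139, 0.006, 0.001]
force: [-0.3, 0.4, 0.6]
grip_width: 0.094
```

{"api": "move_arm", "payload": {
  "targets": [
    [0, 0, 0.01, 0, 0, 0],
    [0, 0, 0.02, 0, 0, 0],
    [0, 0, 0.0275, 0, 0, 0],
    [0, 0, 0.0275, 0, 0, 0],
    [0, 0, 0.0275, 0, 0, 0]
  ]
}}

```text
time_s: 24.57
ee_pos: [0.6028, -0.2345, 0.0055]
eef_rot: [-3.142, 0.0, 0.0]
force: [0.0, -0.5, 1.1]
grip_width: 0.0939
```

{"api": "move_arm", "payload": {
  "targets": [
    [0, 0, 0, 0, 0, 0],
    [0, 0, 0, 0, 0, 0],
    [0, 0, 0, 0, 0, 0],
    [0, 0, 0, 0, 0, 0],
    [0, 0, 0, 0, 0, 0]
  ],
  "fingers": -1
}}

```text
time_s: 24.98
ee_pos: [0.6028, -0.2346, 0.0057]
eef_rot: [3.141, -0.0, 0.0]
force: [0.1, -0.2, 0.1]
grip_width: 0.0644
```

{"api": "move_arm", "payload": {
  "targets": [
    [0, 0, 0, 0, 0, 0],
    [0, 0, 0, 0, 0, 0],
    [0, 0, 0, 0, 0, 0],
    [0, 0, 0, 0, 0, 0],
    [0, 0, 0, 0, 0, 0]
  ]
}}

```text
time_s: 25.4
ee_pos: [0.6028, -0.2347, 0.0056]
eef_rot: [3.141, -0.0, 0.0]
force: [-1.1, -0.9, 2.4]
grip_width: 0.0607
```

{"api": "move_arm", "payload": {
  "targets": [
    [0, 0, -0.02, 0, 0, 0],
    [0, 0, -0.05, 0, 0, 0],
    [0, 0, -0.08, 0, 0, 0],
    [0, 0, -0.11, 0, 0, 0],
    [0, 0, -0.12, 0, 0, 0]
  ]
}}

```text
time_s: 25.82
ee_pos: [0.604, -0.2351, 0.1301]
eef_rot: [3.139, -0.005, 0.0]
force: [0.1, -0.0, 0.7]
grip_width: 0.0609
```

{"api": "move_arm", "payload": {
  "targets": [
    [-0.005, -0.03, 0, 0, 0, 0],
    [-0.01, -0.06, 0, 0, 0, 0],
    [-0.015, -0.1, 0, 0, 0, 0],
    [-0.018, -0.13, 0, 0, 0, 0],
    [-0.02, -0.16, 0, 0, 0, 0]
  ]
}}

```text
time_s: 26.23
ee_pos: [0.5819, -0.0729, 0.1246]
eef_rot: [-3.141, 0.001, 0.0]
force: [0.4, -0.7, 0.0]
grip_width: 0.061
```

{"api": "move_arm", "payload": {
  "targets": [
    [-0.004, -0.03, 0, 0, 0, 0],
    [-0.008, -0.064, 0, 0, 0, 0],
    [-0.012, -0.096, 0, 0, 0, 0],
    [-0.016, -0.128, 0, 0, 0, 0],
    [-0.02, -0.16, 0, 0, 0, 0]
  ]
}}

```text
time_s: 26.65
ee_pos: [0.5619, 0.0869, 0.1245]
eef_rot: [3.142, 0.001, 0.0]
force: [0.1, -0.0, -0.2]
grip_width: 0.0608
```

{"api": "move_arm", "payload": {
  "targets": [
    [-0.004, -0.03, 0, 0, 0, 0],
    [-0.008, -0.064, 0, 0, 0, 0],
    [-0.012, -0.1, 0, 0, 0, 0],
    [-0.016, -0.14, 0, 0, 0, 0],
    [-0.02, -0.158, 0, 0, 0, 0]
  ]
}}

```text
time_s: 27.07
ee_pos: [0.5415, 0.2471, 0.1245]
eef_rot: [-3.141, 0.001, 0.002]
force: [-0.4, -0.2, -0.2]
grip_width: 0.0612
```

{"api": "move_arm", "payload": {
  "targets": [
    [0, 0, 0.02, 0, 0, 0],
    [0, 0, 0.05, 0, 0, 0],
    [0, 0, 0.08, 0, 0, 0],
    [0, 0, 0.09, 0, 0, 0],
    [0, 0, 0.09, 0, 0, 0]
  ]
}}

```text
time_s: 27.48
ee_pos: [0.541, 0.2428, 0.0324]
eef_rot: [3.14, 0.005, 0.0]
force: [1.0, -0.4, 0.1]
grip_width: 0.061
```

{"api": "move_arm", "payload": {
  "targets": [
    [0, 0, 0.006, 0, 0, 0],
    [0, 0, 0.012, 0, 0, 0],
    [0, 0, 0.018, 0, 0, 0],
    [0, 0, 0.0225, 0, 0, 0],
    [0, 0, 0.0225, 0, 0, 0]
  ]
}}

```text
time_s: 27.9
ee_pos: [0.5424, 0.2433, 0.0124]
eef_rot: [3.141, 0.001, 0.0]
force: [0.5, -0.6, 0.1]
grip_width: 0.0608
```

{"api": "move_arm", "payload": {
  "targets": [
    [0, 0, 0, 0, 0, 0],
    [0, 0, 0, 0, 0, 0],
    [0, 0, 0, 0, 0, 0],
    [0, 0, 0, 0, 0, 0],
    [0, 0, 0, 0, 0, 0]
  ],
  "fingers": 0.55
}}

```text
time_s: 28.32
ee_pos: [0.5428, 0.2435, 0.0132]
eef_rot: [-3.141, -0.0, 0.0]
force: [-0.4, 0.4, 0.0]
grip_width: 0.0729
```

{"api": "move_arm", "payload": {
  "targets": [
    [0, 0, -0.02, 0, 0, 0],
    [0, 0, -0.05, 0, 0, 0],
    [0, 0, -0.08, 0, 0, 0],
    [0, 0, -0.11, 0, 0, 0],
    [0, 0, -0.12, 0, 0, 0]
  ]
}}

```text
time_s: 28.73
ee_pos: [0.544, 0.244, 0.1377]
eef_rot: [-3.139, -0.006, 0.0]
force: [0.5, -0.3, 1.3]
grip_width: 0.0728
```

{"api": "move_arm", "payload": {
  "targets": [
    [0.0066, 0.03, 0, 0, 0, 0],
    [0.0066, 0.06, 0, 0, 0, 0],
    [0.0066, 0.1, 0, 0, 0, 0],
    [0.0066, 0.12, 0, 0, 0, 0],
    [0.0066, 0.13, 0, 0, 0, 0]
  ],
  "fingers": -1
}}

```text
time_s: 29.15
ee_pos: [0.5491, 0.111, 0.1326]
eef_rot: [3.141, 0.0, -0.002]
force: [0.5, -0.1, -0.3]
grip_width: 0.043
```

{"api": "move_arm", "payload": {
  "targets": [
    [0, 0.03, 0, 0, 0, 0],
    [0, 0.07, 0, 0, 0, 0],
    [0, 0.11, 0, 0, 0, 0],
    [0, 0.1335, 0, 0, 0, 0],
    [0, 0.1335, 0, 0, 0, 0]
  ]
}}

```text
time_s: 29.57
ee_pos: [0.5493, -0.0233, 0.1326]
eef_rot: [3.141, 0.0, -0.003]
force: [-0.1, 0.3, -0.6]
grip_width: 0.0097
```

{"api": "move_arm", "payload": {
  "targets": [
    [0, 0, 0.015, 0, 0, 0],
    [0, 0, 0.03, 0, 0, 0],
    [0, 0, 0.045, 0, 0, 0],
    [0, 0, 0.045, 0, 0, 0],
    [0, 0, 0.045, 0, 0, 0]
  ]
}}

```text
time_s: 29.98
ee_pos: [0.5491, -0.0192, 0.0876]
eef_rot: [-3.141, 0.001, 0.001]
force: [0.7, -0.7, 1.2]
grip_width: 0.0003
```

```bash
python3 - <<'E'
from h import *
a=snap('top','t4.png');b=snap('side','s4.png')
for d in dishes(a): print(d)
o=ctrl.get_obs();print(o['ee_pos'],o['eef_rot'],o['grip_width'],o['force'])
cv2.imwrite('pics/c4.png',np.hstack([cv2.resize(a[130:260,95:295],None,fx=2,fy=2),cv2.resize(b[120:250,170:270],None,fx=4,fy=4)[:400,:400][:260]])[:,:,::-1])
E
```

```text
(array([158.8, 206.9]), np.int32(195), array([0.5432, 0.2388]))
(array([124.6, 209.9]), np.int32(184), array([0.5359, 0.3603]))
(array([158.4, 231.1]), np.int32(188), array([0.4584, 0.2392]))
(array([125.9, 233.2]), np.int32(195), array([0.454 , 0.3535]))
[ 0.54978766 -0.01953749  0.08879656] [ 3.14156410e+00 -1.07249136e-03  7.52583453e-04] 6.855139846437871e-05 [-0.48340793  0.64273243  1.06970496]
```

View pics/c4.png

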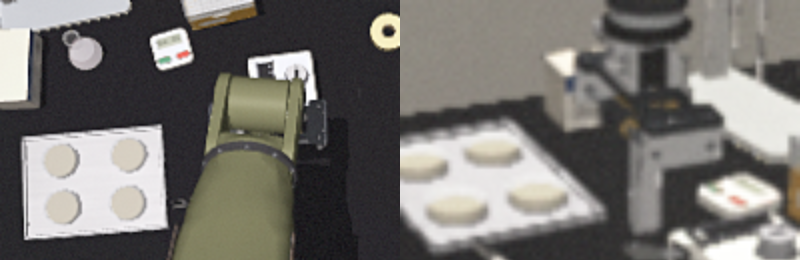

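{"api": "move_arm", "payload": {
  "targets": [
    [0, 0, 0.008, 0, 0, 0],
    [0, 0, 0.016, 0, 0, 0],
    [0, 0, 0.02, 0, 0, 0],
    [0, 0, 0.025, 0, 0, 0],
    [0, 0, 0.025, 0, 0, 0]
  ]
}}

```text
time_s: 30.5
ee_pos: [0.5489, -0.0201, 0.062]
eef_rot: [-3.141, 0.001, 0.0]
force: [-1.1, -0.3, 2.5]
grip_width: 0.0006
```

{"api": "move_arm", "payload": {
  "targets": [
    [0, 0, 0.005, 0, 0, 0],
    [0, 0, 0.01, 0, 0, 0],
    [0, 0, 0.015, 0, 0, 0],
    [0, 0, 0.018, 0, 0, 0],
    [0, 0, 0.018, 0, 0, 0]
  ]
}}

```text
time_s: 30.92
ee_pos: [0.5498, -0.0201, 0.0452]
eef_rot: [3.142, -0.001, 0.0]
force: [-2.4, 0.3, 8.3]
grip_width: 0.0003
```

{"api": "move_arm", "payload": {
  "targets": [
    [0, 0, 0.0005, 0, 0, 0],
    [0, 0, 0.001, 0, 0, 0],
    [0, 0, 0.0015, 0, 0, 0],
    [0, 0, 0.002, 0, 0, 0],
    [0, 0, 0.002, 0, 0, 0]
  ]
}}

```text
time_s: 31.33
ee_pos: [0.55, -0.0202, 0.044]
eef_rot: [3.141, -0.002, 0.0]
force: [-5.0, 0.6, 13.9]
grip_width: 0.0003
```

{"api": "move_arm", "payload": {
  "targets": [
    [0, 0, 0.0005, 0, 0, 0],
    [0, 0, 0.001, 0, 0, 0],
    [0, 0, 0.001, 0, 0, 0],
    [0, 0, 0.001, 0, 0, 0],
    [0, 0, 0.001, 0, 0, 0]
  ]
}}

```text
time_s: 31.75
ee_pos: [0.5501, -0.0202, 0.0436]
eef_rot: [3.141, -0.002, 0.0]
force: [-7.2, -0.3, 20.4]
grip_width: 0.0005
```

{"api": "move_arm", "payload": {
  "targets": [
    [0, 0, -0.01, 0, 0, 0],
    [0, 0, -0.02, 0, 0, 0],
    [0, 0, -0.03, 0, 0, 0],
    [0, 0, -0.036, 0, 0, 0],
    [0, 0, -0.036, 0, 0, 0]
  ]
}}

```text
time_s: 32.17
ee_pos: [0.5499, -0.0201, 0.0793]
eef_rot: [3.141, -0.002, 0.0]
force: [-0.3, -0.0, 0.3]
grip_width: 0.0006
```

{"api": "move_arm", "payload": {
  "targets": [
    [0, 0, 0.008, 0, 0, 0],
    [0, 0, 0.016, 0, 0, 0],
    [0, 0, 0.024, 0, 0, 0],
    [0, 0, 0.03, 0, 0, 0],
    [0, 0, 0.033, 0, 0, 0]
  ]
}}

```text
time_s: 32.58
ee_pos: [0.5491, -0.0201, 0.0437]
eef_rot: [-3.142, 0.001, 0.0]
force: [-4.0, -0.3, 18.6]
grip_width: 0.0005
```

{"api": "move_arm", "payload": {
  "targets": [
    [0, 0, 0.001, 0, 0, 0],
    [0, 0, 0.002, 0, 0, 0],
    [0, 0, 0.003, 0, 0, 0],
    [0, 0, 0.003, 0, 0, 0],
    [0, 0, 0.003, 0, 0, 0]
  ]
}}

```text
time_s: 33.0
ee_pos: [0.5494, -0.0202, 0.0429]
eef_rot: [3.141, -0.0, 0.0]
force: [-12.1, 0.2, 28.6]
grip_width: 0.0008
```

{"api": "move_arm", "payload": {
  "targets": [
    [0, 0, -0.01, 0, 0, 0],
    [0, 0, -0.02, 0, 0, 0],
    [0, 0, -0.03, 0, 0, 0],
    [0, 0, -0.036, 0, 0, 0],
    [0, 0, -0.036, 0, 0, 0]
  ]
}}

```text
time_s: 33.42
ee_pos: [0.5497, -0.0201, 0.0787]
eef_rot: [3.142, -0.001, 0.0]
force: [-1.4, 0.3, 0.2]
grip_width: 0.0004
```

{"api": "move_arm", "payload": {
  "targets": [
    [0, 0, 0.008, 0, 0, 0],
    [0, 0, 0.016, 0, 0, 0],
    [0, 0, 0.024, 0, 0, 0],
    [0, 0, 0.03, 0, 0, 0],
    [0, 0, 0.033, 0, 0, 0]
  ]
}}

```text
time_s: 33.83
ee_pos: [0.5491, -0.0201, 0.0436]
eef_rot: [-3.141, 0.001, 0.0]
force: [-4.4, 0.2, 19.9]
grip_width: 0.0007
```

{"api": "move_arm", "payload": {
  "targets": [
    [0, 0, 0.001, 0, 0, 0],
    [0, 0, 0.002, 0, 0, 0],
    [0, 0, 0.003, 0, 0, 0],
    [0, 0, 0.003, 0, 0, 0],
    [0, 0, 0.003, 0, 0, 0]
  ]
}}

```text
time_s: 34.25
ee_pos: [0.5494, -0.0201, 0.0429]
eef_rot: [3.141, -0.0, 0.0]
force: [-12.6, 0.3, 30.3]
grip_width: 0.0004
```

{"api": "move_arm", "payload": {
  "targets": [
    [0, 0, -0.01, 0, 0, 0],
    [0, 0, -0.02, 0, 0, 0],
    [0, 0, -0.03, 0, 0, 0],
    [0, 0, -0.036, 0, 0, 0],
    [0, 0, -0.036, 0, 0, 0]
  ]
}}

```text
time_s: 34.67
ee_pos: [0.5497, -0.0201, 0.0787]
eef_rot: [3.142, -0.001, 0.0]
force: [0.1, 0.4, -0.5]
grip_width: 0.0004
```

{"api": "move_arm", "payload": {
  "targets": [
    [0, 0, 0.008, 0, 0, 0],
    [0, 0, 0.016, 0, 0, 0],
    [0, 0, 0.024, 0, 0, 0],
    [0, 0, 0.03, 0, 0, 0],
    [0, 0, 0.033, 0, 0, 0]
  ]
}}

```text
time_s: 35.08
ee_pos: [0.5491, -0.0201, 0.0436]
eef_rot: [-3.142, 0.001, 0.0]
force: [-3.4, 0.2, 20.2]
grip_width: 0.0007
```

{"api": "move_arm", "payload": {
  "targets": [
    [0, 0, 0.001, 0, 0, 0],
    [0, 0, 0.002, 0, 0, 0],
    [0, 0, 0.003, 0, 0, 0],
    [0, 0, 0.003, 0, 0, 0],
    [0, 0, 0.003, 0, 0, 0]
  ]
}}

```text
time_s: 35.5
ee_pos: [0.5494, -0.0201, 0.0429]
eef_rot: [3.141, -0.0, 0.0]
force: [-11.8, 0.9, 29.9]
grip_width: 0.0004
```

{"api": "move_arm", "payload": {
  "targets": [
    [0, 0, -0.01, 0, 0, 0],
    [0, 0, -0.02, 0, 0, 0],
    [0, 0, -0.03, 0, 0, 0],
    [0, 0, -0.036, 0, 0, 0],
    [0, 0, -0.036, 0, 0, 0]
  ]
}}

```text
time_s: 35.92
ee_pos: [0.5497, -0.0201, 0.0787]
eef_rot: [3.141, -0.001, 0.0]
force: [0.2, 0.8, -0.5]
grip_width: 0.0005
```

{"api": "move_arm", "payload": {
  "targets": [
    [0, 0, -0.02, 0, 0, 0],
    [0, 0, -0.04, 0, 0, 0],
    [0, 0, -0.06, 0, 0, 0],
    [0, 0, -0.08, 0, 0, 0],
    [0, 0, -0.08, 0, 0, 0]
  ]
}}

```text
time_s: 36.33
ee_pos: [0.5505, -0.0202, 0.161]
eef_rot: [3.141, -0.004, 0.0]
force: [-0.4, 0.1, 1.4]
grip_width: 0.0007
```

{"api": "move_arm", "payload": {
  "targets": [
    [-0.02, 0.035, 0, 0, 0, 0],
    [-0.04, 0.07, 0, 0, 0, 0],
    [-0.06, 0.1, 0, 0, 0, 0],
    [-0.08, 0.13, 0, 0, 0, 0],
    [-0.09, 0.16, 0, 0, 0, 0]
  ]
}}

```text
time_s: 36.75
ee_pos: [0.4571, -0.181, 0.1567]
eef_rot: [-3.141, 0.002, 0.0]
force: [1.0, -0.7, 0.2]
grip_width: 0.0007
```

```bash
python3 - <<'E'
from h import *
a=snap('top','t5.png')
for d in dishes(a): print(d)
o=ctrl.get_obs();print(o['ee_pos'],o['eef_rot'],o['grip_width'],o['force'])
k=cv2.resize(a[150:210,212:262],None,fx=8,fy=8,interpolation=cv2.INTER_CUBIC);z=cv2.imread('pics/t0.png')[:,:,::-1]
k0=cv2.resize(z[150:210,212:262],None,fx=8,fy=8,interpolation=cv2.INTER_CUBIC)
cv2.imwrite('pics/c5.png',np.hstack([k0[:400],k[:400]])[:,:,::-1])
E
```

```text
(array([158.9, 207. ]), np.int32(194), array([0.543 , 0.2386]))
(array([124.6, 209.7]), np.int32(177), array([0.5369, 0.3603]))
(array([158.1, 231.1]), np.int32(195), array([0.4585, 0.2402]))
(array([125.9, 233.2]), np.int32(195), array([0.4542, 0.3535]))
[ 0.45648772 -0.18505047  0.15686574] [ 3.14114211e+00  1.58707661e-03 -2.14847201e-03] 0.0006490056689628517 [-1.00253109 -2.91620759 -0.59854523]
```

View pics/c5.png

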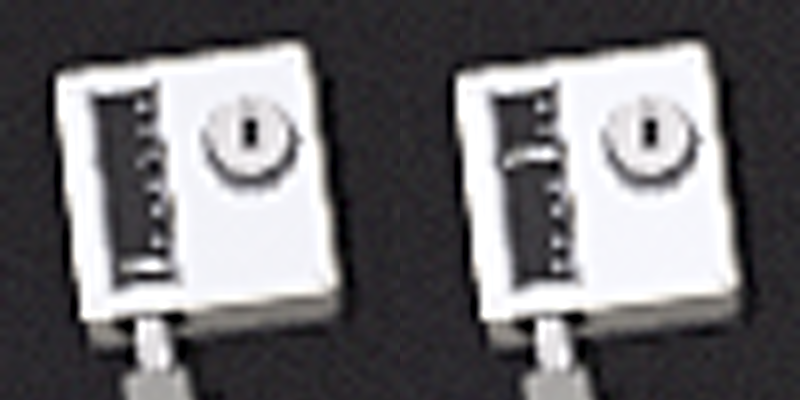

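```bash
python3 - <<'E'
from h import *
np.set_printoptions(linewidth=250)
for f in ('t0','t5'):
    im=cv2.imread(f'pics/{f}.png').min(2).astype(int)
    print(im[160:188,225:233].T)
for r in (184,183,182.5,169,169.5,170): print(r,onz('top',229 if r>175 else 227.5,r,.07).round(4))
print(ctrl.camera_info('side')['k1'], proj('side',(.66,-.0602,.086)),proj('side',(.396,-.357,.063)))
s=cv2.imread('pics/s4.png')
E
```

```text
[[252 216  30  46  45  50  44  41  45  43  50  47  68  81  87  82  88  96 111 129 141 176 195 203 213 216 223 251]
 [249 173  30  53  54  60  60  55  54  58  56  53  53  49  53  49  42  41  45  47  54  61  75  72  77  82 177 255]
 [251 164  35  47  56  53  58  51  60  58  59  60  57  58  58  58  61  55  56  55  57  41  92 147  54  78 198 255]
 [250 123  26  50  53  52  51  58  58  57  53  59  55  52  64  56  58  61  59  61  59  49 114 178  61 132 232 255]
 [250  75 100 179  44  78 118  52  48  83 120  54  57  52  58  57  60  59  57  56  53  46 146 221  20 168 255 252]
 [225  45  62 116  23  77 132  38  70 118  63  52  77 117  43  47  52  54  51  49  54  35 181 255  17 170 255 251]
 [156 125 137 124 111 160 162  96  96 139  25  34 107 174  29 112 181  50  51 119 179  29 187 255  29 179 255 252]
 [243 247 251 251 250 252 245 189 109 136 135 116 143 162 154 118 107  58  30  71 112  20 115 189  26 174 255 255]]
[[255 220  31  44  57  48  41  39  52 135 183  44  67  80  92  87  88 101 113 129 148 180 200 207 217 219 226 254]
 [253 177  34  53  56  57  55  51  96 159 116  43  52  51  53  4
[... 302 characters left out ...]
  77 120  30 149 237  47  54  59  54  53  55  60  64  56  61  61  54  58  54  43 179 255 255]
 [229  38  65 117  29  78 130  25 183 255  45  48  77 119  51  52  54  54  55  55  48  61  52  47  31 177 255 254]
 [160 130 141 127 109 169 165  92 112 180  16  37 109 177  34 113 184  48  51 118 187  43 118 183  47 188 255 255]
 [246 251 253 255 254 255 248 191 105 136 135 115 145 166 159 120 108  65  30  75 116  29  76 125  31 179 255 255]]
184 [ 0.6056 -0.0121  0.07  ]
183 [ 0.6091 -0.0122  0.07  ]
182.5 [ 0.6108 -0.0122  0.07  ]
169 [ 0.6579 -0.0078  0.07  ]
169.5 [ 0.6561 -0.0078  0.07  ]
170 [ 0.6544 -0.0078  0.07  ]
-0.07409510044998958 [264.31282454 178.42622652] [226.46876251 243.93082436]
```

{"api": "move_arm", "payload": {
  "targets": [
    [-0.012, 0.035, 0, 0, 0, 0],
    [-0.025, 0.07, 0, 0, 0, 0],
    [-0.04, 0.107, 0, 0, 0, 0],
    [-0.052, 0.143, 0, 0, 0, 0],
    [-0.0637, 0.1768, 0, 0, 0, 0]
  ],
  "fingers": -0.1
}}

```text
time_s: 37.22
ee_pos: [0.3944, -0.3585, 0.1567]
eef_rot: [-3.141, 0.001, -0.0]
force: [-0.3, 0.6, 0.4]
grip_width: 0.0308
```

{"api": "move_arm", "payload": {
  "targets": [
    [0, 0, 0, 0, 0, -0.2],
    [0, 0, 0, 0, 0, -0.4],
    [0, 0, 0, 0, 0, -0.6],
    [0, 0, 0, 0, 0, -0.8],
    [0, 0, 0, 0, 0, -0.867]
  ]
}}

```text
time_s: 37.63
ee_pos: [0.3953, -0.3567, 0.1565]
eef_rot: [-3.14, 0.001, 0.46]
force: [0.3, 0.5, -0.7]
grip_width: 0.0421
```

{"api": "move_arm", "payload": {
  "targets": [
    [0, 0, 0.02, 0, 0, 0],
    [0, 0, 0.04, 0, 0, 0],
    [0, 0, 0.06, 0, 0, 0],
    [0, 0, 0.07, 0, 0, 0],
    [0, 0, 0.07, 0, 0, 0]
  ]
}}

```text
time_s: 38.05
ee_pos: [0.3946, -0.3559, 0.0851]
eef_rot: [-3.137, 0.001, 0.454]
force: [-0.3, 1.1, -0.1]
grip_width: 0.0421
```

```bash
python3 - <<'E'
from h import *
a=snap('top','t6.png');b=snap('side','s6.png')
o=ctrl.get_obs();print(o['ee_pos'],o['eef_rot'],o['grip_width'],o['force'])
p=o['ee_pos']; print(proj('side',p))
cv2.imwrite('pics/c6.png',np.hstack([cv2.resize(a[215:265,305:365],None,fx=6,fy=6),cv2.resize(b[210:275,195:260],None,fx=6,fy=6)[:300]])[:,:,::-1])
E
```

```text
[ 0.39568529 -0.35690545  0.08799465] [-3.14112259e+00  1.37211337e-04  4.54110992e-01] 0.04214865407218789 [ 0.60985264 -0.09915055  0.01719078]
[226.39582716 236.55035211]
```

View pics/c6.png

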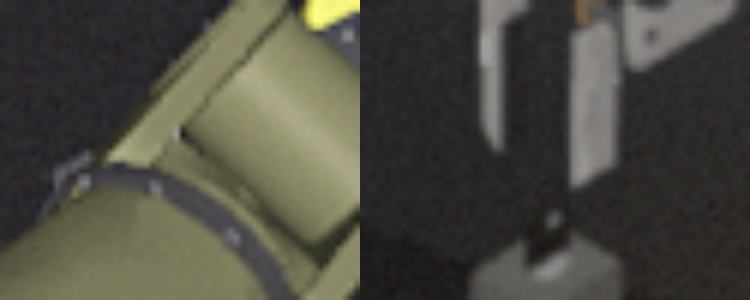

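{"api": "move_arm", "payload": {
  "targets": [
    [0, 0, 0.015, 0, 0, 0],
    [0, 0, 0.03, 0, 0, 0],
    [0, 0, 0.04, 0, 0, 0],
    [0, 0, 0.05, 0, 0, 0],
    [0, 0, 0.051, 0, 0, 0]
  ]
}}

```text
time_s: 38.57
ee_pos: [0.3953, -0.3566, 0.0359]
eef_rot: [-3.14, 0.0, 0.454]
force: [-0.4, 0.2, 0.2]
grip_width: 0.0422
```

{"api": "move_arm", "payload": {
  "targets": [
    [0, 0, 0, 0, 0, 0],
    [0, 0, 0, 0, 0, 0],
    [0, 0, 0, 0, 0, 0],
    [0, 0, 0, 0, 0, 0],
    [0, 0, 0, 0, 0, 0]
  ]
}}

```text
time_s: 38.98
ee_pos: [0.3958, -0.3571, 0.0374]
eef_rot: [3.141, -0.0, 0.454]
force: [-0.0, -0.7, -1.0]
grip_width: 0.0424
```

{"api": "move_arm", "payload": {
  "targets": [
    [0, 0, 0, 0, 0, 0],
    [0, 0, 0, 0, 0, 0],
    [0, 0, 0, 0, 0, 0],
    [0, 0, 0, 0, 0, 0],
    [0, 0, 0, 0, 0, 0]
  ],
  "fingers": -1,
  "grip_force": 8
}}

```text
time_s: 39.4
ee_pos: [0.3956, -0.3569, 0.0369]
eef_rot: [-3.142, -0.0, 0.454]
force: [0.5, -0.1, 0.5]
grip_width: 0.0124
```

{"api": "move_arm", "payload": {
  "targets": [
    [0, 0, 0, 0, 0, 0],
    [0, 0, 0, 0, 0, 0],
    [0, 0, 0, 0, 0, 0],
    [0, 0, 0, 0, 0, 0],
    [0, 0, 0, 0, 0, 0]
  ]
}}

```text
time_s: 39.82
ee_pos: [0.3956, -0.3569, 0.0369]
eef_rot: [-3.142, -0.0, 0.454]
force: [-0.1, 0.1, -0.5]
grip_width: 0.0079
```

```bash
python3 - <<'E'
from h import *
o=ctrl.get_obs();print(o['ee_pos'],o['eef_rot'],o['grip_width'],o['force'],o['moment'])
E
```

```text
[ 0.39561675 -0.35689389  0.03693741] [-3.14153753e+00 -7.16353374e-06  4.54064507e-01] 0.0079294380549598 [-0.12976897  0.07324171 -0.5289216 ] [ 0.03761772 -0.05238377  0.00970988]
```

{"api": "move_arm", "payload": {
  "targets": [
    [0, 0, 0, 0, 0, 0],
    [0, 0, 0, 0, 0, 0],
    [0, 0, -0.005, 0, 0, 0],
    [0, 0, -0.01, 0, 0, 0],
    [0, 0, -0.015, 0, 0, 0]
  ],
  "grip_force": 30
}}

```text
time_s: 40.23
ee_pos: [0.3957, -0.357, 0.0526]
eef_rot: [3.141, -0.0, 0.454]
force: [-0.4, 0.0, -1.4]
grip_width: 0.0077
```

{"api": "move_arm", "payload": {
  "targets": [
    [0, 0, -0.01, 0, 0, 0],
    [0, 0, -0.03, 0, 0, 0],
    [0, 0, -0.06, 0, 0, 0],
    [0, 0, -0.09, 0, 0, 0],
    [0, 0, -0.1, 0, 0, 0]
  ]
}}

```text
time_s: 40.65
ee_pos: [0.3966, -0.3579, 0.157]
eef_rot: [3.136, -0.002, 0.454]
force: [0.1, -0.4, 0.6]
grip_width: 0.0081
```

{"api": "move_arm", "payload": {
  "targets": [
    [0.025, -0.01, 0, 0, 0, 0],
    [0.05, -0.02, 0, 0, 0, 0],
    [0.08, -0.033, 0, 0, 0, 0],
    [0.1, -0.042, 0, 0, 0, 0],
    [0.1226, -0.0502, 0, 0, 0, 0]
  ]
}}

```text
time_s: 41.07
ee_pos: [0.4843, -0.2568, 0.1521]
eef_rot: [-3.142, 0.0, 0.454]
force: [-0.5, 0.5, -0.8]
grip_width: 0.0077
```

{"api": "move_arm", "payload": {
  "targets": [
    [0.025, -0.01, 0, 0, 0, 0],
    [0.05, -0.02, 0, 0, 0, 0],
    [0.08, -0.033, 0, 0, 0, 0],
    [0.1, -0.042, 0, 0, 0, 0],
    [0.1226, -0.0502, 0, 0, 0, 0]
  ]
}}

```text
time_s: 41.48
ee_pos: [0.5724, -0.1578, 0.152]
eef_rot: [-3.141, 0.0, 0.455]
force: [0.1, -0.7, -0.8]
grip_width: 0.0077
```

{"api": "move_arm", "payload": {
  "targets": [
    [0.025, -0.01, 0, 0, 0, 0],
    [0.05, -0.02, 0, 0, 0, 0],
    [0.08, -0.033, 0, 0, 0, 0],
    [0.1, -0.042, 0, 0, 0, 0],
    [0.1226, -0.0502, 0, 0, 0, 0]
  ]
}}

```text
time_s: 41.9
ee_pos: [0.6606, -0.0589, 0.1519]
eef_rot: [-3.141, 0.0, 0.455]
force: [-0.4, -1.0, -0.4]
grip_width: 0.0079
```

{"api": "move_arm", "payload": {
  "targets": [
    [0, 0, 0, 0, 0, -0.2],
    [0, 0, 0, 0, 0, -0.4],
    [0, 0, 0, 0, 0, -0.6],
    [0, 0, 0, 0, 0, -0.8],
    [0, 0, 0, 0, 0, -1]
  ]
}}

```text
time_s: 42.32
ee_pos: [0.6599, -0.0602, 0.1518]
eef_rot: [-3.141, 0.0, 0.983]
force: [0.3, 0.7, -0.2]
grip_width: 0.0076
```

{"api": "move_arm", "payload": {
  "targets": [
    [0, 0, 0, 0, 0, -0.2],
    [0, 0, 0, 0, 0, -0.4],
    [0, 0, 0, 0, 0, -0.6],
    [0, 0, 0, 0, 0, -0.8],
    [0, 0, 0, 0, 0, -1]
  ]
}}

```text
time_s: 42.73
ee_pos: [0.6599, -0.0602, 0.1519]
eef_rot: [-3.141, -0.0, 1.506]
force: [0.0, -0.5, -0.8]
grip_width: 0.0076
```

{"api": "move_arm", "payload": {
  "targets": [
    [0, 0, 0, 0, 0, -0.2],
    [0, 0, 0, 0, 0, -0.4],
    [0, 0, 0, 0, 0, -0.6],
    [0, 0, 0, 0, 0, -0.8],
    [0, 0, 0, 0, 0, -1]
  ]
}}

```text
time_s: 43.15
ee_pos: [0.6599, -0.0602, 0.1519]
eef_rot: [-3.141, -0.0, 2.03]
force: [-0.3, -1.0, 0.0]
grip_width: 0.0078
```

{"api": "move_arm", "payload": {
  "targets": [
    [0, 0, 0, 0, 0, -0.2],
    [0, 0, 0, 0, 0, -0.4],
    [0, 0, 0, 0, 0, -0.6],
    [0, 0, 0, 0, 0, -0.8],
    [0, 0, 0, 0, 0, -1]
  ]
}}

```text
time_s: 43.57
ee_pos: [0.6599, -0.0602, 0.1519]
eef_rot: [-3.141, -0.0, 2.554]
force: [-0.5, -0.5, -0.0]
grip_width: 0.0078
```

{"api": "move_arm", "payload": {
  "targets": [
    [0, 0, 0, 0, 0, -0.2],
    [0, 0, 0, 0, 0, -0.4],
    [0, 0, 0, 0, 0, -0.6],
    [0, 0, 0, 0, 0, -0.8],
    [0, 0, 0, 0, 0, -1]
  ]
}}

```text
time_s: 43.98
ee_pos: [0.6599, -0.0602, 0.1519]
eef_rot: [3.142, -0.0, 3.077]
force: [-0.7, -1.2, 0.2]
grip_width: 0.0076
```

{"api": "move_arm", "payload": {
  "targets": [
    [0, 0, 0, 0, 0, -0.167],
    [0, 0, 0, 0, 0, -0.167],
    [0, 0, 0, 0, 0, -0.167],
    [0, 0, 0, 0, 0, -0.167],
    [0, 0, 0, 0, 0, -0.167]
  ]
}}

```text
time_s: 44.4
ee_pos: [0.66, -0.0602, 0.1519]
eef_rot: [3.142, -0.0, -3.126]
force: [0.8, 0.1, -0.2]
grip_width: 0.0077
```

```bash
python3 - <<'E'
from h import *
a=snap('top','t7.png');b=snap('side','s7.png')
o=ctrl.get_obs();print(o['ee_pos'],o['eef_rot'],o['qpos'][5],o['grip_width'],o['force'],o['moment'])
p=o['ee_pos']; print('tip',proj('side',p-[0,0,.029]),'slot',proj('side',(.66,-.0602,.086)))
cv2.imwrite('pics/c7.png',np.hstack([cv2.resize(a[145:205,215:275],None,fx=6,fy=6),cv2.resize(b[140:200,230:300],None,fx=6,fy=6)])[:,:,::-1])
E
```

```text
[ 0.6600775  -0.06023485  0.1519381 ] [ 3.14158072e+00 -4.25422474e-05 -3.12490336e+00] -1.7337377075941796 0.007940400339784166 [-1.21868752  0.20793609 -0.33431694] [ 0.0503151  -0.09566734 -0.01408378]
tip [264.78537967 168.94330885] slot [264.31282454 178.42622652]
```

View pics/c7.png

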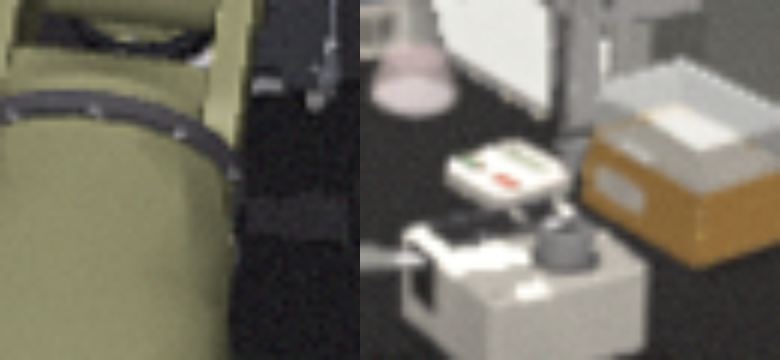

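{"api": "move_arm", "payload": {
  "targets": [
    [0, 0, 0.008, 0, 0, 0],
    [0, 0, 0.016, 0, 0, 0],
    [0, 0, 0.024, 0, 0, 0],
    [0, 0, 0.032, 0, 0, 0],
    [0, 0, 0.033, 0, 0, 0]
  ]
}}

```text
time_s: 44.92
ee_pos: [0.6593, -0.0601, 0.1165]
eef_rot: [3.141, -0.003, -3.124]
force: [-0.8, -0.1, -0.4]
grip_width: 0.0079
```

```bash
python3 - <<'E'
from h import *
b=snap('side','s8.png');a=snap('top','t8.png')
o=ctrl.get_obs();print(o['ee_pos'],o['force'])
p=o['ee_pos']; print('tip',proj('side',p-[0,0,.029]),'slot',proj('side',(.66,-.0602,.086)))
k=cv2.convertScaleAbs(b[150:192,243:290],alpha=1.4)
cv2.imwrite('pics/c8.png',cv2.resize(k,None,fx=14,fy=14,interpolation=cv2.INTER_CUBIC)[:,:,::-1])
E
```

```text
[ 0.6598852  -0.06023873  0.11827587] [-0.09354521 -0.15843793 -0.02571541]
tip [264.32785219 177.60267757] slot [264.31282454 178.42622652]
```

View pics/c8.png

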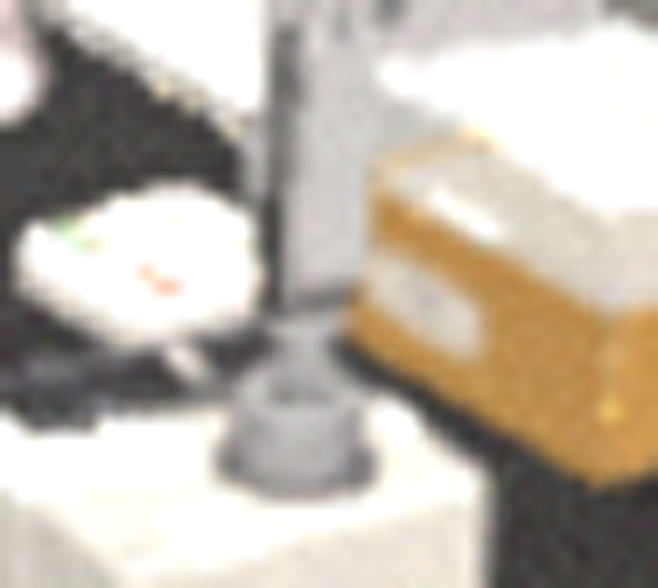

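{"api": "move_arm", "payload": {
  "targets": [
    [0, 0, 0.001, 0, 0, 0],
    [0, 0, 0.002, 0, 0, 0],
    [0, 0, 0.003, 0, 0, 0],
    [0, 0, 0.004, 0, 0, 0],
    [0, 0, 0.005, 0, 0, 0]
  ]
}}

```text
time_s: 45.43
ee_pos: [0.6601, -0.0602, 0.114]
eef_rot: [-3.142, 0.0, -3.124]
force: [0.1, 1.8, 0.1]
grip_width: 0.0075
```

{"api": "move_arm", "payload": {
  "targets": [
    [0, 0, 0.0005, 0, 0, 0],
    [0, 0, 0.001, 0, 0, 0],
    [0, 0, 0.0015, 0, 0, 0],
    [0, 0, 0.002, 0, 0, 0],
    [0, 0, 0.002, 0, 0, 0]
  ]
}}

```text
time_s: 45.85
ee_pos: [0.6601, -0.0602, 0.1119]
eef_rot: [-3.142, 0.0, -3.124]
force: [-0.2, 0.6, 0.2]
grip_width: 0.0078
```

```bash
python3 - <<'E'
from h import *
o=ctrl.get_obs();print(o['ee_pos'],o['eef_rot'],o['force'],o['moment'])
E
```

```text
[ 0.66010184 -0.06023767  0.11190847] [-3.14158986e+00  1.14717432e-05 -3.12367605e+00] [-0.23816144  0.62014798  0.21700654] [ 0.10597378 -0.12510537  0.02893923]
```

{"api": "move_arm", "payload": {
  "targets": [
    [0, 0, 0.001, 0, 0, 0],
    [0, 0, 0.002, 0, 0, 0],
    [0, 0, 0.003, 0, 0, 0],
    [0, 0, 0.004, 0, 0, 0],
    [0, 0, 0.005, 0, 0, 0]
  ]
}}

```text
time_s: 46.27
ee_pos: [0.6604, -0.0596, 0.1074]
eef_rot: [3.141, 0.001, -3.123]
force: [-0.3, 4.5, 2.5]
grip_width: 0.0077
```

{"api": "move_arm", "payload": {
  "targets": [
    [0, 0, 0.001, 0, 0, 0],
    [0, 0, 0.002, 0, 0, 0],
    [0, 0, 0.003, 0, 0, 0],
    [0, 0, 0.004, 0, 0, 0],
    [0, 0, 0.005, 0, 0, 0]
  ]
}}

```text
time_s: 46.68
ee_pos: [0.6602, -0.0596, 0.1019]
eef_rot: [3.141, 0.0, -3.123]
force: [-0.1, 6.1, 3.3]
grip_width: 0.0075
```

```bash
python3 - <<'E'
from h import *
o=ctrl.get_obs();print(o['ee_pos'],o['eef_rot'],o['force'],o['moment'])
E
```

```text
[ 0.66018891 -0.05963588  0.1018968 ] [ 3.14075626e+00  1.74153837e-04 -3.12341330e+00] [-0.07529489  6.09185845  3.31508083] [ 1.33499917 -0.18927538 -0.01093627]
```

{"api": "move_arm", "payload": {
  "targets": [
    [0, 0.0007, 0, 0, 0, 0],
    [0, 0.0007, 0.001, 0, 0, 0],
    [0, 0.0007, 0.002, 0, 0, 0],
    [0, 0.0007, 0.003, 0, 0, 0],
    [0, 0.0007, 0.004, 0, 0, 0]
  ]
}}

```text
time_s: 47.1
ee_pos: [0.6601, -0.0595, 0.0978]
eef_rot: [3.141, -0.0, -3.124]
force: [0.2, 3.5, 2.4]
grip_width: 0.0079
```

{"api": "move_arm", "payload": {
  "targets": [
    [0, 0, 0.001, 0, 0, 0],
    [0, 0, 0.002, 0, 0, 0],
    [0, 0, 0.003, 0, 0, 0],
    [0, 0, 0.004, 0, 0, 0],
    [0, 0, 0.004, 0, 0, 0]
  ]
}}

```text
time_s: 47.52
ee_pos: [0.6604, -0.0595, 0.0967]
eef_rot: [-3.141, 0.002, -3.124]
force: [-9.6, 4.7, 23.1]
grip_width: 0.008
```

```bash
python3 - <<'E'
from h import *
o=ctrl.get_obs();print(o['ee_pos'],o['eef_rot'],o['force'],o['moment'])
E
```

```text
[ 0.66040224 -0.05950697  0.09670174] [-3.14134166e+00  1.75325564e-03 -3.12358320e+00] [-9.5968453   4.66824577 23.05240626] [ 1.09844648  1.92881294 -0.02014246]
```

{"api": "move_arm", "payload": {
  "targets": [
    [0, 0.0003, -0.0015, 0, 0, 0],
    [0, 0.0003, -0.0015, 0, 0, 0],
    [0, 0.0003, -0.0015, 0, 0, 0],
    [0, 0.0003, -0.0015, 0, 0, 0],
    [0, 0.0003, -0.0015, 0, 0, 0]
  ]
}}

```text
time_s: 47.93
ee_pos: [0.6603, -0.0594, 0.0968]
eef_rot: [-3.141, 0.001, -3.124]
force: [-4.5, 2.2, 12.4]
grip_width: 0.008
```

{"api": "move_arm", "payload": {
  "targets": [
    [0, 0, 0, 0, 0, 0.1],
    [0, 0, 0, 0, 0, 0.2],
    [0, 0, 0, 0, 0, 0.3],
    [0, 0, 0, 0, 0, 0.4],
    [0, 0, 0, 0, 0, 0.5]
  ]
}}

```text
time_s: 48.35
ee_pos: [0.6601, -0.0593, 0.0968]
eef_rot: [-3.141, 0.001, 2.895]
force: [-5.8, 3.4, 13.6]
grip_width: 0.0079
```

{"api": "move_arm", "payload": {
  "targets": [
    [0, 0, 0, 0, 0, 0.1],
    [0, 0, 0, 0, 0, 0.2],
    [0, 0, 0, 0, 0, 0.3],
    [0, 0, 0, 0, 0, 0.4],
    [0, 0, 0, 0, 0, 0.5]
  ]
}}

```text
time_s: 48.77
ee_pos: [0.6599, -0.0592, 0.0968]
eef_rot: [3.142, 0.0, 2.633]
force: [-7.8, 5.2, 14.3]
grip_width: 0.0081
```

```bash
python3 - <<'E'
from h import *
o=ctrl.get_obs();print(o['ee_pos'],o['eef_rot'],o['force'],o['moment'])
E
```

```text
[ 0.65992583 -0.05917552  0.09684001] [3.14155469e+00 3.70480536e-05 2.63345790e+00] [-7.78737044  5.22822746 14.2684397 ] [0.98437117 1.55621682 0.04578749]
```

{"api": "move_arm", "payload": {
  "targets": [
    [0.0006, 0, 0, 0, 0, 0.1],
    [0.0006, 0, 0, 0, 0, 0.2],
    [0.0006, 0, 0, 0, 0, 0.3],
    [0.0006, 0, 0, 0, 0, 0.4],
    [0.0006, 0, 0, 0, 0, 0.5]
  ]
}}

```text
time_s: 49.18
ee_pos: [0.6597, -0.0589, 0.0969]
eef_rot: [3.141, 0.001, 2.372]
force: [-6.0, 5.0, 13.0]
grip_width: 0.0077
```

{"api": "move_arm", "payload": {
  "targets": [
    [0, 0, 0, 0, 0, 0.1],
    [0, 0, 0, 0, 0, 0.2],
    [0, 0, 0, 0, 0, 0.3],
    [0, 0, 0, 0, 0, 0.35],
    [0, 0, 0, 0, 0, 0.35]
  ]
}}

```text
time_s: 49.6
ee_pos: [0.6598, -0.0589, 0.0968]
eef_rot: [3.141, 0.001, 2.189]
force: [-3.9, 4.4, 13.6]
grip_width: 0.0075
```

```bash
python3 - <<'E'
from h import *
o=ctrl.get_obs();print(o['ee_pos'],o['eef_rot'],o['force'],o['moment'])
E
```

```text
[ 0.65984119 -0.0589286   0.096829  ] [3.14063114e+00 9.12146586e-04 2.18914119e+00] [-3.92529665  4.39871586 13.59041327] [0.83687152 0.72931357 0.00656518]
```

{"api": "move_arm", "payload": {
  "targets": [
    [0, 0, 0, 0, 0, 0.03],
    [0, 0, 0, 0, 0, 0.06],
    [0, 0, 0, 0, 0, 0.1],
    [0, 0, 0, 0, 0, 0.1],
    [0, 0, 0, 0, 0, 0.1]
  ]
}}

```text
time_s: 50.02
ee_pos: [0.6601, -0.0592, 0.0969]
eef_rot: [3.14, 0.002, 2.138]
force: [-2.5, 3.2, 10.9]
grip_width: 0.0077
```

```bash
python3 - <<'E'
from h import *
o=ctrl.get_obs();print(o['ee_pos'],o['eef_rot'],o['force'],o['moment'])
E
```

```text
[ 0.66007931 -0.05915403  0.09686243] [3.14016396e+00 1.50937272e-03 2.13839282e+00] [-2.50749953  3.17858249 10.94713016] [0.61487626 0.31777497 0.03947803]
```

{"api": "move_arm", "payload": {
  "targets": [
    [0, 0, 0, 0, 0, 0.03],
    [0, 0, 0, 0, 0, 0.06],
    [0, 0, 0, 0, 0, 0.1],
    [0, 0, 0, 0, 0, 0.1],
    [0, 0, 0, 0, 0, 0.1]
  ]
}}

```text
time_s: 50.43
ee_pos: [0.6603, -0.0591, 0.0969]
eef_rot: [3.14, 0.002, 2.086]
force: [0.6, 3.4, 10.7]
grip_width: 0.0077
```

```bash
python3 - <<'E'
from h import *
o=ctrl.get_obs();print(o['ee_pos'],o['eef_rot'],o['force'],o['moment'])
E
```

```text
[ 0.66029962 -0.05909718  0.09685092] [3.13955950e+00 1.66018492e-03 2.08610637e+00] [ 0.57840263  3.35216752 10.73761383] [ 0.63055525 -0.0465287   0.01599767]
```

{"api": "move_arm", "payload": {
  "targets": [
    [0, 0, 0, 0, 0, 0.03],
    [0, 0, 0, 0, 0, 0.06],
    [0, 0, 0, 0, 0, 0.1],
    [0, 0, 0, 0, 0, 0.1],
    [0, 0, 0, 0, 0, 0.1]
  ]
}}

```text
time_s: 50.85
ee_pos: [0.6605, -0.059, 0.0969]
eef_rot: [3.139, 0.002, 2.034]
force: [0.7, 3.8, 9.6]
grip_width: 0.0079
```

```bash
python3 - <<'E'
from h import *
o=ctrl.get_obs();print(o['ee_pos'],o['eef_rot'],o['force'],o['moment'])
E
```

```text
[ 0.66047765 -0.05896935  0.09686511] [3.13897843e+00 1.66372871e-03 2.03379657e+00] [0.72290111 3.76969442 9.64505676] [ 0.84643574 -0.38889485  0.11846431]
```

{"api": "move_arm", "payload": {
  "targets": [
    [0, 0, 0, 0, 0, 0.03],
    [0, 0, 0, 0, 0, 0.06],
    [0, 0, 0, 0, 0, 0.1],
    [0, 0, 0, 0, 0, 0.1],
    [0, 0, 0, 0, 0, 0.1]
  ]
}}

```text
time_s: 51.27
ee_pos: [0.6607, -0.0588, 0.0969]
eef_rot: [3.138, 0.001, 1.982]
force: [2.3, 5.1, 7.7]
grip_width: 0.0074
```

```bash
python3 - <<'E'
from h import *
o=ctrl.get_obs();print(o['ee_pos'],o['eef_rot'],o['force'],o['moment'])
E
```

```text
[ 0.66065914 -0.05879496  0.0968964 ] [3.13829422e+00 1.48659689e-03 1.98150313e+00] [2.31980386 5.14638353 7.69282323] [ 0.92777401 -0.61599146  0.06863348]
```

{"api": "move_arm", "payload": {
  "targets": [
    [0, 0, 0, 0, 0, 0.03],
    [0, 0, 0, 0, 0, 0.06],
    [0, 0, 0, 0, 0, 0.1],
    [0, 0, 0, 0, 0, 0.1],
    [0, 0, 0, 0, 0, 0.1]
  ]
}}

```text
time_s: 51.68
ee_pos: [0.6608, -0.0587, 0.0969]
eef_rot: [3.138, 0.001, 1.929]
force: [3.4, 5.2, 8.4]
grip_width: 0.0079
```

```bash
python3 - <<'E'
from h import *
o=ctrl.get_obs();print(o['ee_pos'],o['eef_rot'],o['force'],o['moment'],o['tau'][5])
E
```

```text
[ 0.66080027 -0.05869057  0.09687909] [3.13787511e+00 1.34716297e-03 1.92920004e+00] [3.44616955 5.24680199 8.43605986] [ 1.03809155 -0.90210638  0.04392528] 0.1760161528363824
```

{"api": "move_arm", "payload": {
  "targets": [
    [0, 0, 0, 0, 0, 0.03],
    [0, 0, 0, 0, 0, 0.06],
    [0, 0, 0, 0, 0, 0.1],
    [0, 0, 0, 0, 0, 0.1],
    [0, 0, 0, 0, 0, 0.1]
  ]
}}

```text
time_s: 52.1
ee_pos: [0.6608, -0.0587, 0.0968]
eef_rot: [3.138, 0.001, 1.877]
force: [3.4, 5.9, 8.4]
grip_width: 0.0078
```

```bash
python3 - <<'E'
from h import *
for _ in range(3):
    o=ctrl.get_obs();print(o['ee_pos'],o['eef_rot'],o['force'],o['moment'],o['tau'][5],o['grip_width']); ctrl.camera('side')
E
```

```text
[ 0.66083017 -0.05866488  0.09684552] [3.13773571e+00 1.18014642e-03 1.87696237e+00] [3.44165717 5.85534947 8.39636376] [ 1.10111751 -0.95519472  0.1122742 ] 0.25582906790077686 0.007792751149877362
[ 0.66084588 -0.05866867  0.09692443] [3.13766821e+00 1.20478030e-03 1.87708997e+00] [3.78670105 5.70039729 7.35174272] [ 1.09504002 -0.96475006  0.14581001] 0.18012859392911196 0.007983715802593824
[ 0.66080896 -0.05869497  0.09686344] [3.13779015e+00 1.16044166e-03 1.87701369e+00] [4.36535207 5.05485036 7.84075487] [ 1.08326119 -0.99710756  0.12189454] 0.1607197243720293 0.008006602932406879
```

{"api": "move_arm", "payload": {
  "targets": [
    [0, 0, 0, 0, 0, 0.03],
    [0, 0, 0, 0, 0, 0.06],
    [0, 0, 0, 0, 0, 0.1],
    [0, 0, 0, 0, 0, 0.1],
    [0, 0, 0, 0, 0, 0.1]
  ]
}}

```text
time_s: 52.67
ee_pos: [0.6608, -0.0586, 0.0969]
eef_rot: [3.138, 0.001, 1.825]
force: [4.7, 5.2, 7.6]
grip_width: 0.0078
```

```bash
python3 - <<'E'
from h import *
for _ in range(3):
    o=ctrl.get_obs();print(o['ee_pos'],o['eef_rot'],o['force'],o['moment'],o['tau'][5],o['grip_width']); b=ctrl.camera('side')
k=cv2.convertScaleAbs(b[150:192,243:290],alpha=1.4)
cv2.imwrite('pics/c9.png',cv2.resize(k,None,fx=12,fy=12,interpolation=cv2.INTER_CUBIC)[:,:,::-1])
E
```

```text
[ 0.66080147 -0.05861397  0.09686233] [3.13776437e+00 9.33938168e-04 1.82477035e+00] [4.65957772 5.15214537 7.61954659] [ 1.12882475 -0.90642792  0.31332865] 0.3486408479511738 0.007820802321244638
[ 0.66080412 -0.05866245  0.09687593] [3.13773950e+00 9.51957138e-04 1.82485297e+00] [4.0509898  5.86714337 8.44815385] [ 1.16222274 -0.91800133  0.2524015 ] 0.27303348295390606 0.007921016001799178
[ 0.66079915 -0.05863048  0.09687611] [3.13774141e+00 9.24292057e-04 1.82487084e+00] [3.99719413 4.7521714  7.59187183] [ 1.17348375 -0.93292319  0.25847506] 0.2535447757691145 0.0075994636592802015
```

View pics/c9.png

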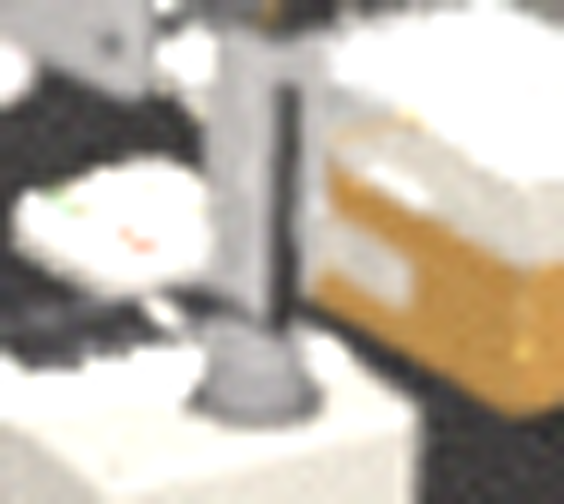

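{"api": "move_arm", "payload": {
  "targets": [
    [0, 0, 0, 0, 0, -0.05],
    [0, 0, 0, 0, 0, -0.1],
    [0, 0, 0, 0, 0, -0.15],
    [0, 0, 0, 0, 0, -0.18],
    [0, 0, 0, 0, 0, -0.18]
  ]
}}

```text
time_s: 53.23
ee_pos: [0.6607, -0.0586, 0.0969]
eef_rot: [3.138, 0.001, 1.92]
force: [3.4, 4.9, 8.5]
grip_width: 0.0079
```

{"api": "move_arm", "payload": {
  "targets": [
    [0, 0, -0.002, 0, 0, 0],
    [0, 0, -0.005, 0, 0, 0],
    [0, 0, -0.009, 0, 0, 0],
    [0, 0, -0.013, 0, 0, 0],
    [0, 0, -0.017, 0, 0, 0]
  ]
}}

```text
time_s: 53.65
ee_pos: [0.6599, -0.0586, 0.1118]
eef_rot: [3.141, -0.0, 1.919]
force: [-0.7, 0.3, -0.3]
grip_width: 0.008
```

{"api": "move_arm", "payload": {
  "targets": [
    [0, 0, -0.01, 0, 0, 0],
    [0, 0, -0.02, 0, 0, 0],
    [0, 0, -0.04, 0, 0, 0],
    [0, 0, -0.055, 0, 0, 0],
    [0, 0, -0.055, 0, 0, 0]
  ]
}}

```text
time_s: 54.07
ee_pos: [0.6607, -0.0595, 0.1718]
eef_rot: [3.137, 0.003, 1.918]
force: [0.2, -0.4, 0.8]
grip_width: 0.0077
```

```bash
python3 - <<'E'
from h import *
o=ctrl.get_obs();print(o['ee_pos'],o['eef_rot'],o['force'],o['moment'],o['tau'][5],o['grip_width'])
b=ctrl.camera('side')
k=cv2.convertScaleAbs(b[140:192,243:290],alpha=1.4)
cv2.imwrite('pics/c10.png',cv2.resize(k,None,fx=10,fy=10,interpolation=cv2.INTER_CUBIC)[:,:,::-1])
E
```

```text
[ 0.66067006 -0.05953073  0.17176179] [3.13694958e+00 3.08693526e-03 1.91832075e+00] [ 0.17624628 -0.37827795  0.75775353] [-0.01541468 -0.0597277  -0.06989391] -0.001661194983171299 0.007672838032700725
```

View pics/c10.png

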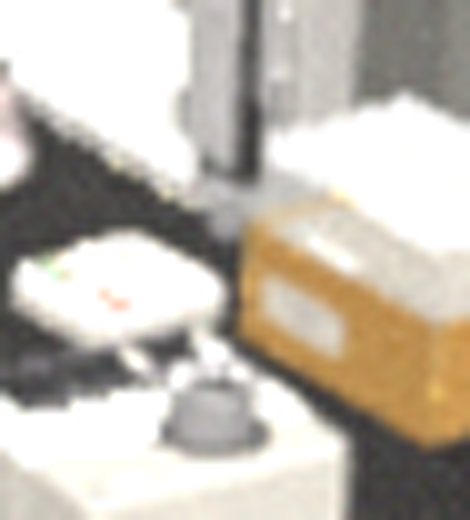

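{"api": "move_arm", "payload": {
  "targets": [
    [0, 0, 0, 0, 0, 0.2],
    [0, 0, 0, 0, 0, 0.4],
    [0, 0, 0, 0, 0, 0.6],
    [0, 0, 0, 0, 0, 0.8],
    [0, 0, 0, 0, 0, 0.932]
  ]
}}

```text
time_s: 54.53
ee_pos: [0.6591, -0.0592, 0.1662]
eef_rot: [-3.14, 0.0, 1.425]
force: [-0.7, -0.1, -0.2]
grip_width: 0.0079
```

{"api": "move_arm", "payload": {
  "targets": [
    [0, 0, 0, 0, 0, 0.2],
    [0, 0, 0, 0, 0, 0.4],
    [0, 0, 0, 0, 0, 0.6],
    [0, 0, 0, 0, 0, 0.8],
    [0, 0, 0, 0, 0, 0.932]
  ]
}}

```text
time_s: 54.95
ee_pos: [0.6591, -0.0592, 0.1662]
eef_rot: [-3.14, 0.001, 0.937]
force: [0.1, -0.4, -0.6]
grip_width: 0.0081
```

{"api": "move_arm", "payload": {
  "targets": [
    [0, 0, 0, 0, 0, 0.2],
    [0, 0, 0, 0, 0, 0.4],
    [0, 0, 0, 0, 0, 0.6],
    [0, 0, 0, 0, 0, 0.8],
    [0, 0, 0, 0, 0, 0.932]
  ]
}}

```text
time_s: 55.37
ee_pos: [0.6591, -0.0591, 0.1662]
eef_rot: [-3.141, 0.002, 0.449]
force: [-0.5, 0.7, 0.2]
grip_width: 0.0076
```

{"api": "move_arm", "payload": {
  "targets": [
    [0, 0, 0, 0, 0, 0],
    [0, 0, 0, 0, 0, 0],
    [0, 0, 0, 0, 0, 0],
    [0, 0, 0, 0, 0, 0],
    [0, 0, 0, 0, 0, 0]
  ]
}}

```text
time_s: 55.78
ee_pos: [0.6595, -0.059, 0.1673]
eef_rot: [-3.142, 0.0, 0.456]
force: [0.6, 0.2, -0.1]
grip_width: 0.008
```

```bash
python3 - <<'E'
from h import *
o=ctrl.get_obs();p=o['ee_pos'];print(p,o['eef_rot'])
t=R.from_euler('xyz',o['eef_rot']); print(t.inv().apply(np.array([.3957,-.3570,p[2]])-p))
E
```

```text
[ 0.65950888 -0.05895358  0.16731172] [-3.14154268e+00  1.36910425e-04  4.55787235e-01]
[-3.68068784e-01  1.51499711e-01  4.28217271e-05]
```

{"api": "move_arm", "payload": {
  "targets": [
    [-0.025, 0.01, 0, 0, 0, 0],
    [-0.05, 0.02, 0, 0, 0, 0],
    [-0.08, 0.033, 0, 0, 0, 0],
    [-0.1, 0.042, 0, 0, 0, 0],
    [-0.1227, 0.0505, 0, 0, 0, 0]
  ]
}}

```text
time_s: 56.2
ee_pos: [0.5707, -0.1591, 0.1675]
eef_rot: [3.141, -0.0, 0.455]
force: [0.3, -1.0, -0.0]
grip_width: 0.0077
```

{"api": "move_arm", "payload": {
  "targets": [
    [-0.025, 0.01, 0, 0, 0, 0],
    [-0.05, 0.02, 0, 0, 0, 0],
    [-0.08, 0.033, 0, 0, 0, 0],
    [-0.1, 0.042, 0, 0, 0, 0],
    [-0.1227, 0.0505, 0, 0, 0, 0]
  ]
}}

```text
time_s: 56.62
ee_pos: [0.4826, -0.2584, 0.1676]
eef_rot: [3.141, -0.0, 0.455]
force: [0.4, -0.3, -0.5]
grip_width: 0.0078
```

{"api": "move_arm", "payload": {
  "targets": [
    [-0.025, 0.01, 0, 0, 0, 0],
    [-0.05, 0.02, 0, 0, 0, 0],
    [-0.08, 0.033, 0, 0, 0, 0],
    [-0.1, 0.042, 0, 0, 0, 0],
    [-0.1227, 0.0505, 0, 0, 0, 0]
  ]
}}

```text
time_s: 57.03
ee_pos: [0.3945, -0.3577, 0.1676]
eef_rot: [3.141, -0.0, 0.455]
force: [-0.1, 0.3, 0.1]
grip_width: 0.0079
```

{"api": "move_arm", "payload": {
  "targets": [
    [0, 0, 0.02, 0, 0, 0],
    [0, 0, 0.04, 0, 0, 0],
    [0, 0, 0.06, 0, 0, 0],
    [0, 0, 0.08, 0, 0, 0],
    [0, 0, 0.09, 0, 0, 0]
  ]
}}

```text
time_s: 57.45
ee_pos: [0.3947, -0.3561, 0.0754]
eef_rot: [-3.139, 0.001, 0.455]
force: [0.6, 0.2, -1.7]
grip_width: 0.0078
```

{"api": "move_arm", "payload": {
  "targets": [
    [0, 0, 0, 0, 0, 0],
    [0, 0, 0, 0, 0, 0],
    [0, 0, 0, 0, 0, 0],
    [0, 0, 0, 0, 0, 0],
    [0, 0, 0, 0, 0, 0]
  ]
}}

```text
time_s: 57.87
ee_pos: [0.3957, -0.357, 0.0784]
eef_rot: [3.14, -0.0, 0.455]
force: [-0.5, 0.1, -0.8]
grip_width: 0.0077
```

```bash
python3 - <<'E'
from h import *
o=ctrl.get_obs();p=o['ee_pos'];print(p,o['eef_rot'],o['force'],o['moment'])
t=R.from_euler('xyz',o['eef_rot']); print(t.inv().apply(np.array([.3957,-.3570,p[2]])-p))
a=snap('top','t9.png'); snap('side','s9.png')
m=a[155:180,234:254].min(2);np.set_printoptions(linewidth=200);print(m[4:18,2:16])
b=cv2.imread('pics/s9.png')
A=cv2.resize(a[150:210,212:262],None,fx=8,fy=8,interpolation=cv2.INTER_CUBIC)[:,:,::-1][:400]
B=cv2.resize(b[215:275,200:250],None,fx=8,fy=8,interpolation=cv2.INTER_CUBIC)[:400]
cv2.imwrite('pics/c11.png',np.hstack([A,B]))
E
```

```text
[ 0.39571426 -0.35700786  0.07841765] [ 3.14008183e+00 -4.99075253e-04  4.54756501e-01] [-0.53965579  0.14554253 -0.79714448] [-0.00941252  0.00294608  0.02181365]
[-9.36097251e-06 -1.33304771e-05 -2.48118937e-08]
[[249 248 247 247 247 247 246 247 247 247 246 247 248 255]
 [246 247 246 246 247 247 247 246 247 247 247 247 249 255]
 [246 246 247 247 247 246 246 245 243 246 248 247 247 254]
 [246 247 248 244 244 236 230 229 224 234 238 248 249 252]
 [247 248 241 229 226 222 226 226 229 225 205 235 249 253]
 [247 252 210 226 228 230 234 226 225 194 226 177 238 255]
 [250 243 209 225 232 226 230 162 128 187 231 192 171 254]
 [253 188 209 229 239 164  45  15  60 202 231 244 107 235]
 [255 166 222 235 239 128  76 140 178 231 236 241 107 157]
 [255 190 156 231 239 194 184 238 239 236 241 207  83 222]
 [254 212  89 214 239 239 238 235 236 239 242 140  61 233]
 [251 224 140  99 220 233 234 233 232 233 169  84 124 254]
 [249 255 211 115 124 168 199 191 172  79  70 138 206 252]
 [248 251 255 182 120  93  88  81  78  91 121 216 255 251]]
```

View pics/c11.png

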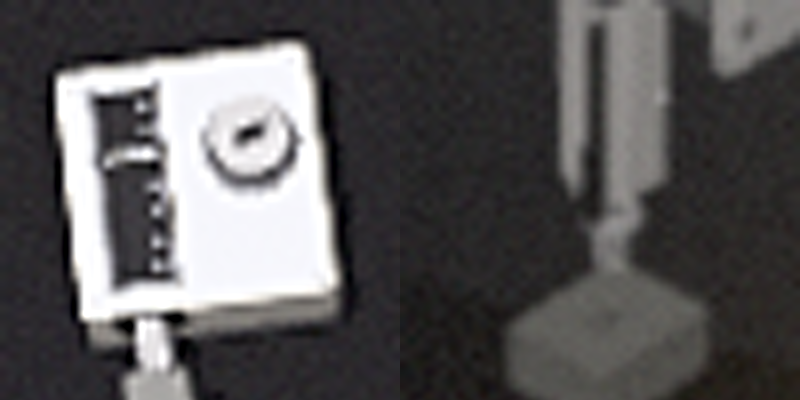

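{"api": "move_arm", "payload": {
  "targets": [
    [0, 0, 0.005, 0, 0, 0],
    [0, 0, 0.01, 0, 0, 0],
    [0, 0, 0.015, 0, 0, 0],
    [0, 0, 0.02, 0, 0, 0],
    [0, 0, 0.022, 0, 0, 0]
  ]
}}

```text
time_s: 58.38
ee_pos: [0.3951, -0.3564, 0.0543]
eef_rot: [-3.14, 0.0, 0.455]
force: [-0.5, 0.6, -0.6]
grip_width: 0.0077
```

{"api": "move_arm", "payload": {
  "targets": [
    [0, 0, 0.001, 0, 0, 0],
    [0, 0, 0.002, 0, 0, 0],
    [0, 0, 0.003, 0, 0, 0],
    [0, 0, 0.004, 0, 0, 0],
    [0, 0, 0.005, 0, 0, 0]
  ]
}}

```text
time_s: 58.8
ee_pos: [0.3954, -0.3568, 0.0505]
eef_rot: [3.141, -0.0, 0.455]
force: [0.6, -0.4, 0.3]
grip_width: 0.0076
```

```bash
python3 - <<'E'
from h import *
o=ctrl.get_obs();p=o['ee_pos'];print(p,o['eef_rot'],o['force'],o['moment'])
E
```

```text
[ 0.39541999 -0.35675395  0.05051234] [ 3.14132942e+00 -9.23542278e-05  4.54607011e-01] [ 0.6333786  -0.36870707  0.25203272] [0.01462388 0.04328664 0.03988152]
```

{"api": "move_arm", "payload": {
  "targets": [
    [0, 0, 0.002, 0, 0, 0],
    [0, 0, 0.004, 0, 0, 0],
    [0, 0, 0.006, 0, 0, 0],
    [0, 0, 0.008, 0, 0, 0],
    [0, 0, 0.008, 0, 0, 0]
  ]
}}

```text
time_s: 59.22
ee_pos: [0.3952, -0.3566, 0.042]
eef_rot: [-3.141, 0.0, 0.455]
force: [-0.2, -0.2, 0.2]
grip_width: 0.0077
```

{"api": "move_arm", "payload": {
  "targets": [
    [0, 0, 0.001, 0, 0, 0],
    [0, 0, 0.002, 0, 0, 0],
    [0, 0, 0.003, 0, 0, 0],
    [0, 0, 0.004, 0, 0, 0],
    [0, 0, 0.005, 0, 0, 0]
  ]
}}

```text
time_s: 59.63
ee_pos: [0.3954, -0.3567, 0.0374]
eef_rot: [3.142, -0.0, 0.455]
force: [-0.1, 0.5, -0.4]
grip_width: 0.0084
```

{"api": "move_arm", "payload": {
  "targets": [
    [0, 0, 0.0003, 0, 0, 0],
    [0, 0, 0.0006, 0, 0, 0],
    [0, 0, 0.0006, 0, 0, 0],
    [0, 0, 0.0006, 0, 0, 0],
    [0, 0, 0.0006, 0, 0, 0]
  ]
}}

```text
time_s: 60.05
ee_pos: [0.3954, -0.3567, 0.0369]
eef_rot: [-3.142, 0.0, 0.455]
force: [-1.4, 0.6, 1.8]
grip_width: 0.0078
```

```bash
python3 - <<'E'
from h import *
o=ctrl.get_obs();p=o['ee_pos'];print(p,o['eef_rot'],o['force'],o['moment'])
E
```

```text
[ 0.39535031 -0.35669302  0.03690425] [-3.14159091e+00  7.99726794e-06  4.54585884e-01] [-1.40053051  0.60518935  1.82108391] [ 0.13891736  0.15414037 -0.00040163]
```

Seated (contact begins at the original height). Release, retreat up, and check everything.

{"api": "move_arm", "payload": {
  "targets": [
    [0, 0, 0, 0, 0, 0],
    [0, 0, 0, 0, 0, 0],
    [0, 0, 0, 0, 0, 0],
    [0, 0, 0, 0, 0, 0],
    [0, 0, 0, 0, 0, 0]
  ],
  "fingers": -0.2
}}

```text
time_s: 60.47
ee_pos: [0.3954, -0.3567, 0.0368]
eef_rot: [3.142, -0.0, 0.455]
force: [-0.1, -1.0, -0.1]
grip_width: 0.0359
```

{"api": "move_arm", "payload": {
  "targets": [
    [0, 0, -0.01, 0, 0, 0],
    [0, 0, -0.03, 0, 0, 0],
    [0, 0, -0.06, 0, 0, 0],
    [0, 0, -0.09, 0, 0, 0],
    [0, 0, -0.12, 0, 0, 0]
  ]
}}

```text
time_s: 60.88
ee_pos: [0.3952, -0.3565, 0.159]
eef_rot: [3.141, -0.0, 0.455]
force: [0.5, -0.2, -0.1]
grip_width: 0.0377
```

{"api": "move_arm", "payload": {
  "targets": [
    [-0.02, 0.03, -0.02, 0, 0, 0],
    [-0.04, 0.06, -0.04, 0, 0, 0],
    [-0.05, 0.09, -0.06, 0, 0, 0],
    [-0.06, 0.12, -0.06, 0, 0, 0],
    [-0.06, 0.15, -0.06, 0, 0, 0]
  ]
}}

```text
time_s: 61.3
ee_pos: [0.4064, -0.5202, 0.2195]
eef_rot: [3.138, -0.0, 0.453]
force: [-1.0, 1.1, -0.8]
grip_width: 0.0377
```

```bash
python3 - <<'E'
from h import *
a=snap('top','t10.png'); b=snap('side','s10.png')
o=ctrl.get_obs();print(o['ee_pos'],o['grip_width'],o['force'],o['time_s'])
for d in dishes(a): print(d)
A=cv2.resize(a[130:270,90:390],None,fx=2.5,fy=2.5,interpolation=cv2.INTER_CUBIC)
B=cv2.resize(b[220:275,200:250],None,fx=4,fy=4,interpolation=cv2.INTER_CUBIC);C=cv2.resize(b[145:200,225:290],None,fx=4,fy=4,interpolation=cv2.INTER_CUBIC)
c=np.zeros((350+220,750,3),np.uint8);c[:350]=A;c[350:,:200]=B;c[350:,210:470]=C
cv2.imwrite('pics/c12.png',c[:,:,::-1])
E
```

```text
[ 0.40733012 -0.52027064  0.21585512] 0.03777592490563771 [-0.07212039  0.22898371 -1.00084542] 61.4
(array([158.9, 206.9]), np.int32(194), array([0.5431, 0.2386]))
(array([124.6, 210. ]), np.int32(185), array([0.5358, 0.3602]))
(array([158.1, 231.1]), np.int32(195), array([0.4585, 0.2402]))
(array([125.9, 233.2]), np.int32(195), array([0.4542, 0.3535]))
```

View pics/c12.png

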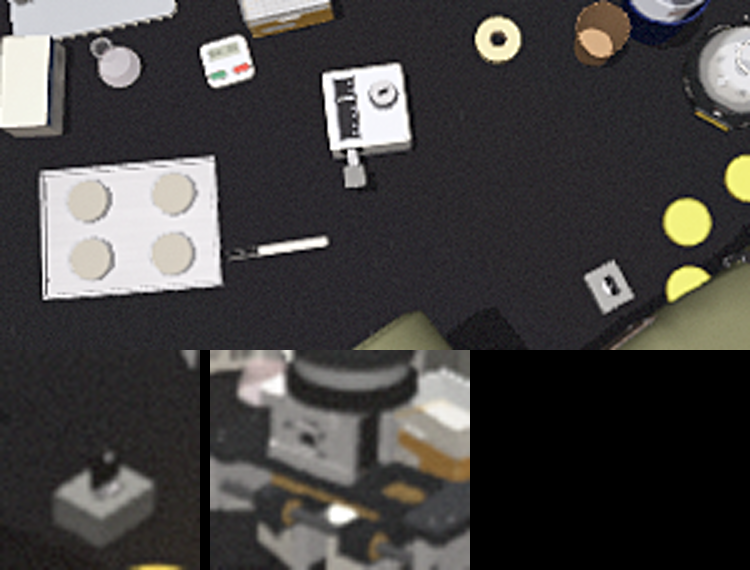

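```bash
python3 -c "
from h import *
print(ctrl.hand_in())"
```

```text
the job is handed in; nothing more can be done
None
```

I put all four pale dishes flat in the tray and pressed the lever four times. I then locked the count with the key, put the key back in its stand and handed the job in at about 61 s.

The last checks by picture and force showed:
- **Dishes:** all four lie flat in the tray.
- **Tally:** the pointer was at the fourth tick and the lever was up.
- **Lock:** the slot had turned about 60° clockwise. The torque rose clearly at the stop, and the key was pushed fully home during the turn.
- **Key:** it stands upright in its stand, seated at the height where I picked it up.
- **Other objects:** the timer, tape, marker, flask and yellow look-alikes stayed where they were, and the gripper was clear of everything.

Two checks were less firm. The tool turned about 78° before the stop torque was clear, more than the 60° of the cylinder. I put the difference down to the key's play in the slot and give in the grip. Dish positions seen by the top camera were also up to 5 mm off the release points in y, still well inside the rim.

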